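Refit the wheels of a knife sharpener and lock its cover

TASK

Refit the open knife sharpener. Slip each grinding wheel that lies on the worktop on to a shaft of its own, press a steel push cap straight down that shaft until it bites and sits fully home on the wheel, then close the cover fully and turn the lock collar clockwise to its locked mark. Any caps left over go into the clear tub; leave the jam jar, salt shaker and spice jar where they are.

Things in the scene. Friction and masses are not known exactly. Their poses are not given: they have to be found in the camera images.
- case: Black tray of an in-line three-wheel knife sharpener, lying flat, fixed: 64 x 190 mm, walls 20 mm high. Origin at the centre of its underside; z up, y along the row of shafts, x towards the hinged (far) side. Three plain steel shafts stand upright in a row at x = 0, y = -66, 0, +66 mm, each in a boss whose top is at 10 mm; a lock post stands in front at x = -60 mm, y = 0.
- shaft_1 (a point): Centre of the rounded top of shaft 1 (case y = -66 mm), 39 mm above the worktop. Plain steel shaft, 10 mm diameter with a hemispherical end, standing upright. A push cap laid on it stops 7 to 9 mm above the wheel; pressing it straight down from there to the wheel takes up to about 15 N (holding it, or with shut fingertips on its top), and then it stays.
- shaft_2 (a point): Centre of the rounded top of shaft 2 (case y = +0 mm), 39 mm above the worktop. Plain steel shaft, 10 mm diameter with a hemispherical end, standing upright. A push cap laid on it stops 7 to 9 mm above the wheel; pressing it straight down from there to the wheel takes up to about 15 N (holding it, or with shut fingertips on its top), and then it stays.
- shaft_3 (a point): Centre of the rounded top of shaft 3 (case y = +66 mm), 39 mm above the worktop. Plain steel shaft, 10 mm diameter with a hemispherical end, standing upright. A push cap laid on it stops 7 to 9 mm above the wheel; pressing it straight down from there to the wheel takes up to about 15 N (holding it, or with shut fingertips on its top), and then it stays.
- wheel_1: White ceramic grinding wheel with a brass bush, 42 mm diameter, 16 mm thick, lying flat; bore 13 mm (1.5 mm play on a shaft); all alike, and any shaft will do. Origin at the centre of its underside. Slipped on a shaft it slides down freely on to the boss: underside 10 mm and top face 26 mm above the worktop, with 13 mm of shaft standing out. Absent (None) when there are fewer wheels.
- wheel_2: White ceramic grinding wheel with a brass bush, 42 mm diameter, 16 mm thick, lying flat; bore 13 mm (1.5 mm play on a shaft); all alike, and any shaft will do. Origin at the centre of its underside. Slipped on a shaft it slides down freely on to the boss: underside 10 mm and top face 26 mm above the worktop, with 13 mm of shaft standing out. Absent (None) when there are fewer wheels.
- wheel_3: White ceramic grinding wheel with a brass bush, 42 mm diameter, 16 mm thick, lying flat; bore 13 mm (1.5 mm play on a shaft); all alike, and any shaft will do. Origin at the centre of its underside. Slipped on a shaft it slides down freely on to the boss: underside 10 mm and top face 26 mm above the worktop, with 13 mm of shaft standing out. Absent (None) when there are fewer wheels.
- cap_1: Plain steel push cap, a round cup 27 mm in diameter and 20 mm high standing mouth down; all four alike. Origin at the centre of its open underside, z towards the closed top. Mouth 12 mm wide, 14 mm deep, spring teeth inside bite on a 10 mm shaft. Fully home its underside lies on the wheel, 26 mm above the worktop. Grip it round its side.
- cap_2: Plain steel push cap, a round cup 27 mm in diameter and 20 mm high standing mouth down; all four alike. Origin at the centre of its open underside, z towards the closed top. Mouth 12 mm wide, 14 mm deep, spring teeth inside bite on a 10 mm shaft. Fully home its underside lies on the wheel, 26 mm above the worktop. Grip it round its side.
- cap_3: Plain steel push cap, a round cup 27 mm in diameter and 20 mm high standing mouth down; all four alike. Origin at the centre of its open underside, z towards the closed top. Mouth 12 mm wide, 14 mm deep, spring teeth inside bite on a 10 mm shaft. Fully home its underside lies on the wheel, 26 mm above the worktop. Grip it round its side.
- cap_4: Plain steel push cap, a round cup 27 mm in diameter and 20 mm high standing mouth down; all four alike. Origin at the centre of its open underside, z towards the closed top. Mouth 12 mm wide, 14 mm deep, spring teeth inside bite on a 10 mm shaft. Fully home its underside lies on the wheel, 26 mm above the worktop. Grip it round its side.
- cover (a joint): Grey plastic cover hinged on the far long edge of the case, rad: 0 closed, 2.1 fully open, leaning back away from the robot. Its stiff hinge (0.1 N m) holds it at any angle, so press it fully shut. Closed it covers the case, 64 x 190 mm, top 53 mm above the worktop, with 3 mm of room above caps that are fully home; a cap that is not keeps it from closing.
- cover_hinge (a point): Middle of the cover's hinge line, which runs along the case's y, 22 mm above the worktop at case x = +34 mm.
- cover_edge (a point): Middle of the cover's front upper edge, outer side (closed: case x = -32 mm, 53 mm above the worktop); 73 mm from the hinge line. The flat outer face runs from here towards the hinge; with the cover open it looks away from the robot, and a push on it from behind, close to this edge, swings the cover shut.
- collar (a joint): Lock collar, rad: 0 unlocked, grows as it is turned clockwise seen from above, stop at 1.35 = the locked mark (the dark line on the collar meets the dark line on the post's top, and its tongue lies across the cover's front edge). It moves with about 0.12 N m of friction and stays where it is left.
- collar_top (a point): Centre of the collar's top face, 72.5 mm above the worktop, at case x = -60 mm. Round knurled aluminium ring 36 mm in diameter, 18 mm high, captive on its upright post, axis vertical; a tongue at its foot (54.5 to 58.5 mm above the worktop) reaches 41 mm from the axis. Grip it round its upper 12 mm.
- tub: Clear open plastic tub, loose, 119 x 181 x 56 mm (x, y, z), walls about 8 mm, floor 8 mm thick, at the left. Origin at the centre of its underside. Behind it a toaster oven stands on a wire shelf: its front is at world x = 0.64 m, it reaches from y = 0.15 m to the left and from 0.19 to 0.40 m high, so come to the tub with the arm drawn in.
- jam_jar: Jam jar with a lid, 65 mm diameter, 86 mm high, a bystander behind the work. Origin at the centre of its underside.
- salt_shaker: Salt shaker, 44 mm diameter, 90 mm high, a bystander. Origin at the centre of its underside.
- spice_jar: Spice jar with a yellow lid, 45 mm diameter, 100 mm high, a bystander. Origin at the centre of its underside.
Mind the look-alikes: they are no part of the job. Leave any black or purple look-alike of the wheel_1 alone.

How it is judged (in metres and radians):
On the way, in this order (a step that is already met when the one before it is completed fails the run):
1. every wheel is down on a shaft with a cap pressed fully home on it ((horizontal distance between wheel_1 and shaft_1 below 0.004 m or horizontal distance between wheel_1 and shaft_2 below 0.004 m or horizontal distance between wheel_1 and shaft_3 below 0.004 m) and height (world z) of wheel_1 between 0.006 and 0.013 m and ((horizontal distance between cap_1 and wheel_1 below 0.005 m and z of cap_1 in the frame of wheel_1 between 0.013 and 0.0185 m and angle between cap_1's own z axis and vertical below 0.12 rad) or (horizontal distance between cap_2 and wheel_1 below 0.005 m and z of cap_2 in the frame of wheel_1 between 0.013 and 0.0185 m and angle between cap_2's own z axis and vertical below 0.12 rad) or (horizontal distance between cap_3 and wheel_1 below 0.005 m and z of cap_3 in the frame of wheel_1 between 0.013 and 0.0185 m and angle between cap_3's own z axis and vertical below 0.12 rad) or (horizontal distance between cap_4 and wheel_1 below 0.005 m and z of cap_4 in the frame of wheel_1 between 0.013 and 0.0185 m and angle between cap_4's own z axis and vertical below 0.12 rad)) and (horizontal distance between wheel_2 and shaft_1 below 0.004 m or horizontal distance between wheel_2 and shaft_2 below 0.004 m or horizontal distance between wheel_2 and shaft_3 below 0.004 m) and height (world z) of wheel_2 between 0.006 and 0.013 m and ((horizontal distance between cap_1 and wheel_2 below 0.005 m and z of cap_1 in the frame of wheel_2 between 0.013 and 0.0185 m and angle between cap_1's own z axis and vertical below 0.12 rad) or (horizontal distance between cap_2 and wheel_2 below 0.005 m and z of cap_2 in the frame of wheel_2 between 0.013 and 0.0185 m and angle between cap_2's own z axis and vertical below 0.12 rad) or (horizontal distance between cap_3 and wheel_2 below 0.005 m and z of cap_3 in the frame of wheel_2 between 0.013 and 0.0185 m and angle between cap_3's own z axis and vertical below 0.12 rad) or (horizontal distance between cap_4 and wheel_2 below 0.005 m and z of cap_4 in the frame of wheel_2 between 0.013 and 0.0185 m and angle between cap_4's own z axis and vertical below 0.12 rad)) and (horizontal distance between wheel_3 and shaft_1 below 0.004 m or horizontal distance between wheel_3 and shaft_2 below 0.004 m or horizontal distance between wheel_3 and shaft_3 below 0.004 m) and height (world z) of wheel_3 between 0.006 and 0.013 m and ((horizontal distance between cap_1 and wheel_3 below 0.005 m and z of cap_1 in the frame of wheel_3 between 0.013 and 0.0185 m and angle between cap_1's own z axis and vertical below 0.12 rad) or (horizontal distance between cap_2 and wheel_3 below 0.005 m and z of cap_2 in the frame of wheel_3 between 0.013 and 0.0185 m and angle between cap_2's own z axis and vertical below 0.12 rad) or (horizontal distance between cap_3 and wheel_3 below 0.005 m and z of cap_3 in the frame of wheel_3 between 0.013 and 0.0185 m and angle between cap_3's own z axis and vertical below 0.12 rad) or (horizontal distance between cap_4 and wheel_3 below 0.005 m and z of cap_4 in the frame of wheel_3 between 0.013 and 0.0185 m and angle between cap_4's own z axis and vertical below 0.12 rad))), for 0.3 s.
2. the cover is fully closed (value of joint cover below 0.06 rad), for 0.2 s.
3. the lock collar is turned to its locked mark (value of joint collar above 1.22 rad), for 0.2 s.
At the end, for the whole second after the job is handed in: Every wheel is down on its boss on a shaft of its own and has a cap upright on that shaft with its underside within 2.5 mm of the wheel's top face; every other cap lies in the tub; the cover is closed (within 0.06 rad); the collar is within 0.13 rad of its locked stop; all at rest (all of step 1 and ((horizontal distance between cap_1 and wheel_1 below 0.005 m and z of cap_1 in the frame of wheel_1 between 0.013 and 0.0185 m and angle between cap_1's own z axis and vertical below 0.12 rad) or (horizontal distance between cap_1 and wheel_2 below 0.005 m and z of cap_1 in the frame of wheel_2 between 0.013 and 0.0185 m and angle between cap_1's own z axis and vertical below 0.12 rad) or (horizontal distance between cap_1 and wheel_3 below 0.005 m and z of cap_1 in the frame of wheel_3 between 0.013 and 0.0185 m and angle between cap_1's own z axis and vertical below 0.12 rad) or (x of cap_1 in the frame of tub between -0.06 and 0.06 m and y of cap_1 in the frame of tub between -0.09 and 0.09 m and height (world z) of cap_1 below 0.045 m)) and ((horizontal distance between cap_2 and wheel_1 below 0.005 m and z of cap_2 in the frame of wheel_1 between 0.013 and 0.0185 m and angle between cap_2's own z axis and vertical below 0.12 rad) or (horizontal distance between cap_2 and wheel_2 below 0.005 m and z of cap_2 in the frame of wheel_2 between 0.013 and 0.0185 m and angle between cap_2's own z axis and vertical below 0.12 rad) or (horizontal distance between cap_2 and wheel_3 below 0.005 m and z of cap_2 in the frame of wheel_3 between 0.013 and 0.0185 m and angle between cap_2's own z axis and vertical below 0.12 rad) or (x of cap_2 in the frame of tub between -0.06 and 0.06 m and y of cap_2 in the frame of tub between -0.09 and 0.09 m and height (world z) of cap_2 below 0.045 m)) and ((horizontal distance between cap_3 and wheel_1 below 0.005 m and z of cap_3 in the frame of wheel_1 between 0.013 and 0.0185 m and angle between cap_3's own z axis and vertical below 0.12 rad) or (horizontal distance between cap_3 and wheel_2 below 0.005 m and z of cap_3 in the frame of wheel_2 between 0.013 and 0.0185 m and angle between cap_3's own z axis and vertical below 0.12 rad) or (horizontal distance between cap_3 and wheel_3 below 0.005 m and z of cap_3 in the frame of wheel_3 between 0.013 and 0.0185 m and angle between cap_3's own z axis and vertical below 0.12 rad) or (x of cap_3 in the frame of tub between -0.06 and 0.06 m and y of cap_3 in the frame of tub between -0.09 and 0.09 m and height (world z) of cap_3 below 0.045 m)) and ((horizontal distance between cap_4 and wheel_1 below 0.005 m and z of cap_4 in the frame of wheel_1 between 0.013 and 0.0185 m and angle between cap_4's own z axis and vertical below 0.12 rad) or (horizontal distance between cap_4 and wheel_2 below 0.005 m and z of cap_4 in the frame of wheel_2 between 0.013 and 0.0185 m and angle between cap_4's own z axis and vertical below 0.12 rad) or (horizontal distance between cap_4 and wheel_3 below 0.005 m and z of cap_4 in the frame of wheel_3 between 0.013 and 0.0185 m and angle between cap_4's own z axis and vertical below 0.12 rad) or (x of cap_4 in the frame of tub between -0.06 and 0.06 m and y of cap_4 in the frame of tub between -0.09 and 0.09 m and height (world z) of cap_4 below 0.045 m)) and value of joint cover below 0.06 rad and value of joint collar above 1.22 rad and linear speed of each of cap_1, cap_2, cap_3, cap_4 below 0.02 m/s); the robot touches nothing.
It fails at once if the jam jar, salt shaker or spice jar is pushed more than 3 cm from its place or tipped over (distance of any of jam_jar, salt_shaker, spice_jar from where it was at the start of the episode above 0.03 m or angle between any of jam_jar, salt_shaker, spice_jar's own z axis and vertical above 0.4 rad).
Of wheel_1, wheel_2, wheel_3 only 2 to 3 are there at a start; the rules pass over those that are not, and their reading is None.
At some moment in a run one of wheel_1, wheel_2, wheel_3, cap_1, cap_2, cap_3, cap_4 may be knocked a few centimetres aside while the robot is not near it.
It also fails if it takes over 210 s, if anything falls off the work surface, if the arm or the gripper's body presses on something with over 40 N, if the wrist force passes 120 N, or if a joint passes its speed limit or range.

ROBOT

A 7-joint arm with a two-finger parallel gripper is mounted at the origin on a cart in front of the work surface, level with it; the furniture and walls round the work are solid. World frame = base frame: x ahead of the robot, y to its left, z up, the work surface at z = 0. Lengths are in m, angles in degrees, forces in N, time in s.
With the tool pointing down it reaches from about 0.425 to 0.875 m from the base axis. Payload 4.7 kg.
Tool frame: the origin (TCP) lies midway between the tips of the shut fingers; the grasp point (between the pads) lies 19 mm behind it; y points along the fingers, x is the direction in which the jaws open and shut, and the axes are right-handed (so a half turn about y gives the same grasp; the last joint's range is limited). The gripper opens to 87 mm and grips with 3 to 60 N. Pads are 19 mm wide; open, the fingers measure 117 mm over their backs; the gripper's body (75 mm by 190 mm) begins 51 mm behind the grasp point.
Start: joints at [68.188, 18.392, -4.016, 83.108, 1.295, 78.541, -3.26], TCP at [0.25, -0.6, 0.223] pointing down, gripper open.
Joint ranges: [-163.93, 163.93], [-17.29, 119.83], [-79.2, 71.16], [3.27, 140.29], [-89.18, 269.18], [5.43, 117.66], [-154.24, 154.24]. Speed limits (degrees/s): [147.25, 147.25, 180, 180, 180, 180, 180].

INTERFACE

Orientations are given as [roll, pitch, yaw] about the fixed x, y, z axes, in that order (R = Rz(yaw) Ry(pitch) Rx(roll)).
In Python, from cell import env gives the robot as it stands.
- The arm moves only by the tool carry_out, never from a script. Its argument "targets" is a list of rows, each a list of 2 entries, a list of its own where there are three numbers: the shift along the tool's x, y, z in mm, then the turn, a rotation vector about the tool's x, y, z in degrees. A call has 1 to 12 rows; each row shifts and turns the commanded pose from where the row before left it, along the tool's axes as they then stand; what a row does not reach is not made up. A row lasts 1/10 s, in which the tool goes at most 50 mm and 8.59 degrees, less where a joint would pass 70% of its speed; a pose out of reach is approached as far as the arm can. A call with a gripper value outside its range is refused whole. "jaw" is the opening, from 0 (shut) to 1 (fully open), set as the call begins (left out, the last holds). The fingers move at their own pace and stop on an object; "squeeze" is the grip in N (left out, the last holds). Time passes only in rows, so rows that do not move let the fingers close. It gives the time, the measured TCP pose, the force and the opening at its end, in the units of the state.
- env.get_obs(): the state, without advancing time (a new reading comes with each control period).
- env.read_camera(name): name is "side" or "top" or "wrist"; returns the picture (420x560x3 uint8, red, green, blue); there is no depth.
- env.get_calibration(name): a dict with "fx", "fy", "cx", "cy" (pixels), "R" (3x3) and "t" (3): a world point X has camera coordinates R X + t; the wrist camera has in their place "hand_eye" (4x4, takes a point from camera to tool coordinates, whose origin is the TCP and whose axes are the tool frame's). Camera axes: x right, y down, z forward; pixel columns grow to the right and rows downward; lengths in m; the calibration is good to about 2 mm. A picture is of the moment at which its call begins: read the wrist's pose just before it. get_calibration takes no time and is no camera call.
- env.sign_off(): hands the job in, once; it reports no verdict.
Trained networks look in the newest picture that a camera, given by its name, has taken for a name from the list of things; names that differ only in an ending like _2 or _b are one class to them, and where a whole thing is asked for, a point or a joint stands for the part that bears it (a point fixed in the world has none). Each returns a list of dicts, best first, with "p" (0 to 1); they miss things now and then, are a little off and sometimes report something else, mostly with a low value. They report only what shows in the picture. A call takes as long as a camera call. They do not tell look-alikes from the thing itself.
- env.outline_of(camera, label): "mask" (420x560 bool, what is visible of it) and "xy" ([column, row] in pixels, amid what is visible of it).
The state is a dict: "time_s": time; "qpos": joint angles; "joint_velocities": joint speeds; "effort": joint torques, N m; "tool_pos": TCP position; "tool_rot": TCP orientation; "force": force on the tool from outside, world axes, zero at the start; "wrist_torque": the same for the moment, N m; "grip_width": finger opening in m.
Only numpy, scipy, OpenCV 4.12 (cv2) and the standard library are available. Lean on these libraries where they do the work, as an engineer would, in place of code of your own. Each camera call takes 0.05 s, during which the arm holds its last target.

## Working session

There is one attempt and no reset: what is moved stays moved. The work goes in short steps, Python scripts to look and compute and a tool call to move; the robot and the scene stay as the last step left them, time stands still between calls to the robot, and variables do not carry over. Pictures are saved under pics/ and viewed, and the job is handed in when it is done.

Besides the shell and the picture viewer there is one more tool, called as name([rows], argument=value, ...), one row to a line, values as JSON. carry_out: Moves the arm, as the interface text tells. Its arguments: {"type":"object","properties":{"targets":{"type":"array","items":{"type":"array"}},"jaw":{"type":"number"},"squeeze":{"type":"number"}},"required":["targets"]}

```bash
mkdir -p pics; ls; cat > h.py <<'E'
import numpy as np, cv2
from cell import env
from scipy.spatial.transform import Rotation as Ro
def save(cam,name):
    im=env.read_camera(cam); cv2.imwrite(f'pics/{name}.png',im[:,:,::-1]); return im
def tool():
    o=env.get_obs(); return np.array(o['tool_pos']),Ro.from_euler('xyz',o['tool_rot'],degrees=True).as_matrix(),o
def ray(cam,uv,pose=None):
    c=env.get_calibration(cam)
    d=np.array([(uv[0]-c['cx'])/c['fx'],(uv[1]-c['cy'])/c['fy'],1.])
    if 'R' in c:
        R=np.array(c['R']);t=np.array(c['t']); return -R.T@t, R.T@d
    H=np.array(c['hand_eye']); p,R=pose[:2]
    return R@H[:3,3]+p, R@H[:3,:3]@d
def atz(cam,uv,z,pose=None):
    o,d=ray(cam,uv,pose); return o+d*(z-o[2])/d[2]
def proj(cam,X,pose=None):
    c=env.get_calibration(cam);X=np.array(X,float)
    if 'R' in c: q=np.array(c['R'])@X+np.array(c['t'])
    else:
        H=np.array(c['hand_eye']); p,R=pose[:2]
        q=H[:3,:3].T@(R.T@(X-p)-H[:3,3])
    return np.array([c['fx']*q[0]/q[2]+c['cx'],c['fy']*q[1]/q[2]+c['cy']])
E
python3 - <<'E'
from h import *
p,R,o=tool(); print(o)
for c in ['top','side','wrist']: save(c,c+'0'); 
for c in ['top','side','wrist']: print(c,{k:np.round(v,4).tolist() for k,v in env.get_calibration(c).items()})
E
```

```text
pics
{'time_s': 0.0, 'qpos': array([68.18712563, 18.43870084, -4.01560802, 83.17489376,  1.29461415,
       78.54092038, -3.25942985]), 'joint_velocities': array([ 0.09937255, -0.01120851, -0.00483423,  0.02647767, -0.05731663,
       -0.12929305,  0.02653281]), 'effort': array([-1.29582400e-03, -4.91276908e+01, -4.04449292e-01, -3.12530065e+01,
       -6.39346079e-02,  4.36358177e-02,  1.51313980e-04]), 'tool_pos': array([ 0.24975135, -0.59950195,  0.22146566]), 'tool_rot': array([-90.00537283,   0.10929245, -67.37681557]), 'force': array([-0.23893973,  0.35858571, -0.52933271]), 'wrist_torque': array([-0.03763109,  0.01107939,  0.02054733]), 'grip_width': 0.08710203387327976}
top {'fx': 482.8095, 'fy': 482.8095, 'cx': 288.6872, 'cy': 210.7276, 'R': [[0.0275, -0.9996, 0.009], [-0.9989, -0.0278, -0.0377], [0.0379, -0.008, -0.9992]], 't': [-0.0497, 0.5934, 1.4036]}
side {'fx': 383.2489, 'fy': 383.2489, 'cx': 280.4175, 'cy': 207.1463, 'R': [[0.979, -0.2036, 0.0052], [-0.0775, -0.3959, -0.915], [0.1883, 0.8954, -0.4034]], 't': [-0.6061, 0.1088, 0.99]}
wrist {'fx': 341.9242, 'fy': 341.9242, 'cx': 278.3135, 'cy': 212.3369, 'hand_eye': [[1.0, -0.001, -0.0005, -0.0021], [0.0002, -0.292, 0.9564, -0.1621], [-0.0011, -0.9564, -0.292, 0.081], [0.0, 0.0, 0.0, 1.0]]}
```

View pics/top0.png

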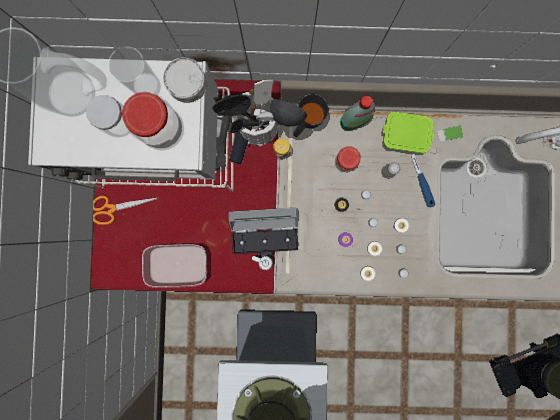

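View pics/side0.png

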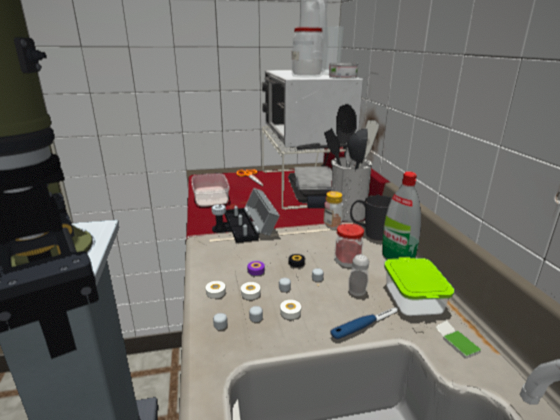

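View pics/wrist0.png

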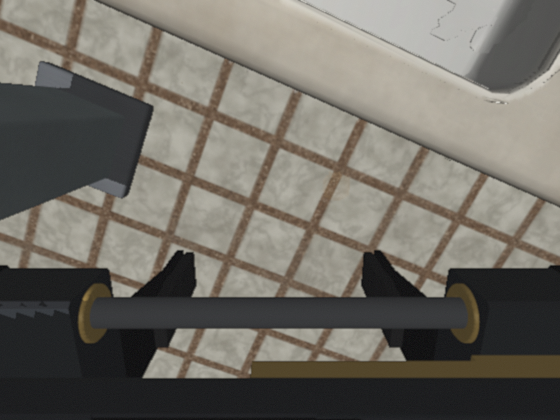

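```bash
python3 - <<'E'
from h import *
im=cv2.imread('pics/top0.png')
cv2.imwrite('pics/topz.png',cv2.resize(im[170:300,220:430],None,fx=3.8,fy=3.8,interpolation=cv2.INTER_CUBIC))
P={'w':[(402,226),(375,248),(368,273)],'c':[(365,195),(373,223),(401,249),(404,273)],'blk':[(342,205)],'pur':[(345,239)],'shaft':[(238,240),(264,240),(291,239)],'collar':[(265,263)],'tub':[(175,265)]}
Z={'w':.016,'c':.02,'blk':.016,'pur':.016,'shaft':.039,'collar':.0725,'tub':.05}
for k,v in P.items():
    for q in v: print(k,q,np.round(atz('top',q,Z[k]),3), np.round(np.linalg.norm(atz('top',q,Z[k])[:2]),3))
for l in ['wheel_1','cap_1','collar','case']:
    r=env.outline_of('top',l); print(l,[(round(a['p'],2),np.round(a['xy'],1).tolist(),int(a['mask'].sum())) for a in r])
E
```

```text
w (402, 226) [ 0.559 -0.366  0.016] 0.668
w (375, 248) [ 0.493 -0.288  0.016] 0.571
w (368, 273) [ 0.419 -0.269  0.016] 0.498
c (365, 195) [ 0.646 -0.255  0.02 ] 0.695
c (373, 223) [ 0.565 -0.28   0.02 ] 0.631
c (401, 249) [ 0.492 -0.363  0.02 ] 0.611
c (404, 273) [ 0.423 -0.373  0.02 ] 0.564
blk (342, 205) [ 0.615 -0.189  0.016] 0.644
pur (345, 239) [ 0.516 -0.2    0.016] 0.554
shaft (238, 240) [0.506 0.11  0.039] 0.517
shaft (264, 240) [0.508 0.035 0.039] 0.509
shaft (291, 239) [ 0.513 -0.042  0.039] 0.514
collar (265, 263) [0.444 0.029 0.073] 0.445
tub (175, 265) [0.43  0.285 0.05 ] 0.516
wheel_1 [(0.69, [344.4, 237.1], 149), (0.62, [365.2, 274.0], 160), (0.57, [263.5, 218.2], 1381), (0.43, [398.3, 223.1], 152), (0.42, [341.8, 200.7], 156)]
cap_1 [(0.62, [361.8, 190.3], 81), (0.59, [397.7, 247.5], 61)]
collar [(0.73, [400.0, 224.1], 168), (0.65, [262.3, 259.4], 156)]
case [(0.76, [264.5, 232.3], 3102)]
```

View pics/topz.png

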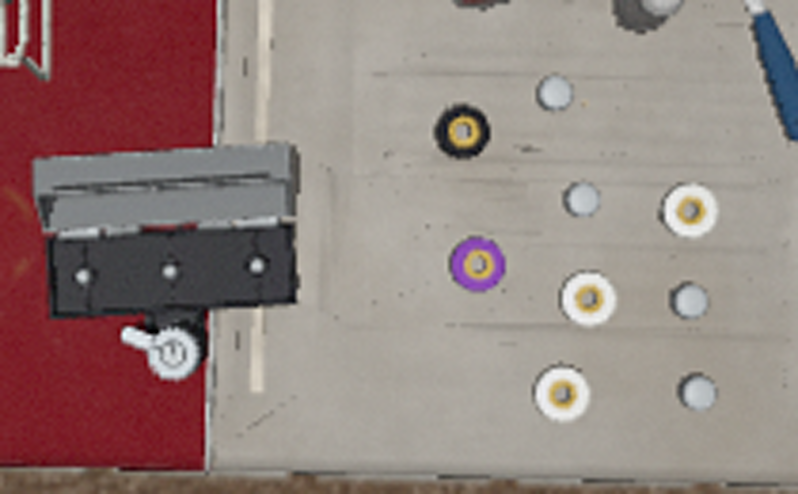

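```bash
cat >> h.py <<'E'
def plan(target,yaw,via=None,step=48,p0=None,y0=None):
    """print rows from current measured pose to target (down-pointing) at yaw deg"""
    p,R,o=tool()
    if p0 is not None: p=np.array(p0); R=Ro.from_euler('xyz',[-90,0,y0],degrees=True).as_matrix()
    Rt=Ro.from_euler('xyz',[-90,0,yaw],degrees=True).as_matrix()
    rv=Ro.from_matrix(R.T@Rt).as_rotvec(degrees=True)
    d=np.array(target)-p
    dt=R.T@d*1000
    n=int(np.ceil(max(np.linalg.norm(d)*1000/step,np.linalg.norm(rv)/8.5,1)))
    print('pos',np.round(p,4),'rot',np.round(Ro.from_matrix(R).as_euler('xyz',degrees=True),2),'turn',np.round(rv,2),'shift_tool_mm_nowframe',np.round(dt,1),'rows>=',n)
    # rows: split the turn, shift in each local frame
    rows=[]
    for i in range(n):
        Ri=R@Ro.from_rotvec(rv*i/n,degrees=True).as_matrix()
        rows.append([np.round(Ri.T@d/n*1000,1).tolist(),np.round(rv/n,2).tolist()])
    print(rows)
E
python3 - <<'E'
from h import *
P={'w':[(401.6,225.3),(375,248.4),(367.9,273.4)],'c':[(366,194.5),(373.2,222.4),(401.6,248.7),(403.7,273.2)],'shaft':[(241.8,242.4),(265,241),(287.6,239.7)],'collar':[(265.5,263)]}
Z={'w':.016,'c':.02,'shaft':.039,'collar':.0725}
for k,v in P.items():
    for q in v: print(k,q,np.round(atz('top',q,Z[k]),3))
plan([.5,-.32,.25],-3)
E
```

```text
w (401.6, 225.3) [ 0.561 -0.364  0.016]
w (375, 248.4) [ 0.491 -0.288  0.016]
w (367.9, 273.4) [ 0.418 -0.269  0.016]
c (366, 194.5) [ 0.648 -0.258  0.02 ]
c (373.2, 222.4) [ 0.567 -0.28   0.02 ]
c (401.6, 248.7) [ 0.493 -0.365  0.02 ]
c (403.7, 273.2) [ 0.422 -0.372  0.02 ]
shaft (241.8, 242.4) [0.499 0.099 0.039]
shaft (265, 241) [0.505 0.032 0.039]
shaft (287.6, 239.7) [ 0.51  -0.032  0.039]
collar (265.5, 263) [0.444 0.028 0.073]
pos [ 0.2499 -0.5999  0.2223] rot [-9.000e+01  2.000e-02 -6.738e+01] turn [-1.000e-02 -6.438e+01 -2.000e-02] shift_tool_mm_nowframe [-162.2  -27.6  338.5] rows>= 8
[[[-20.3, -3.5, 42.3], [-0.0, -8.05, -0.0]], [[-14.2, -3.5, 44.7], [-0.0, -8.05, -0.0]], [[-7.8, -3.5, 46.3], [-0.0, -8.05, -0.0]], [[-1.2, -3.5, 46.9], [-0.0, -8.05, -0.0]], [[5.4, -3.5, 46.6], [-0.0, -8.05, -0.0]], [[11.9, -3.5, 45.4], [-0.0, -8.05, -0.0]], [[18.1, -3.5, 43.3], [-0.0, -8.05, -0.0]], [[24.0, -3.5, 40.3], [-0.0, -8.05, -0.0]]]
```

```bash
python3 - <<'E'
from h import *
plan([.5,-.28,.24],5,step=36)
E
```

```text
pos [ 0.2499 -0.5999  0.2223] rot [-9.000e+01  2.000e-02 -6.738e+01] turn [-1.000e-02 -7.238e+01 -2.000e-02] shift_tool_mm_nowframe [-199.1  -17.6  353.9] rows>= 12
[[[-16.6, -1.5, 29.5], [-0.0, -6.03, -0.0]], [[-13.4, -1.5, 31.1], [-0.0, -6.03, -0.0]], [[-10.1, -1.5, 32.3], [-0.0, -6.03, -0.0]], [[-6.6, -1.5, 33.2], [-0.0, -6.03, -0.0]], [[-3.1, -1.5, 33.7], [-0.0, -6.03, -0.0]], [[0.5, -1.5, 33.8], [-0.0, -6.03, -0.0]], [[4.0, -1.5, 33.6], [-0.0, -6.03, -0.0]], [[7.5, -1.5, 33.0], [-0.0, -6.03, -0.0]], [[11.0, -1.5, 32.0], [-0.0, -6.03, -0.0]], [[14.3, -1.5, 30.7], [-0.0, -6.03, -0.0]], [[17.4, -1.5, 29.0], [-0.0, -6.03, -0.0]], [[20.4, -1.5, 27.0], [-0.0, -6.03, -0.0]]]
```

carry_out([
  [[-16.6,-1.5,29.5],[0,-6.03,0]],
  [[-13.4,-1.5,31.1],[0,-6.03,0]],
  [[-10.1,-1.5,32.3],[0,-6.03,0]],
  [[-6.6,-1.5,33.2],[0,-6.03,0]],
  [[-3.1,-1.5,33.7],[0,-6.03,0]],
  [[0.5,-1.5,33.8],[0,-6.03,0]],
  [[4,-1.5,33.6],[0,-6.03,0]],
  [[7.5,-1.5,33],[0,-6.03,0]],
  [[11,-1.5,32],[0,-6.03,0]],
  [[14.3,-1.5,30.7],[0,-6.03,0]],
  [[17.4,-1.5,29],[0,-6.03,0]],
  [[20.4,-1.5,27],[0,-6.03,0]],
], jaw=0.65)

```text
time_s: 1.55
tool_pos: [0.5009, -0.2791, 0.2408]
tool_rot: [-90.0, -0.0, 5.2]
force: [-0.0, 0.3, -0.2]
grip_width: 0.0565
```

carry_out([
  [[0,0,0],[0,0,0]],
  [[0,0,0],[0,0,0]],
  [[0,0,0],[0,0,0]],
])

```text
time_s: 1.85
tool_pos: [0.4994, -0.2814, 0.2404]
tool_rot: [-90.0, 0.0, 4.9]
force: [0.1, -0.5, 1.0]
grip_width: 0.0563
```

```bash
python3 - <<'E'
from h import *
p,R,o=tool(); im=save('wrist','w1'); print(p,o['tool_rot'],o['grip_width'],o['time_s'])
for n,X in {'tcp':p}.items(): print(n,proj('wrist',X,(p,R)))
for l in ['wheel_1','cap_1']:
    r=env.outline_of('wrist',l); print(l,[(round(a['p'],2),np.round(a['xy'],1).tolist(),int(a['mask'].sum())) for a in r])
E
```

```text
[ 0.49940208 -0.28142407  0.24040488] [-9.00364191e+01  4.41587485e-02  4.85152530e+00] 0.056319207215028574 1.85
tcp [278.69899048 272.81066216]
wheel_1 [(0.94, [302.7, 100.9], 1023), (0.7, [215.3, 160.8], 994), (0.69, [269.6, 189.8], 1033), (0.61, [321.0, 250.9], 815), (0.6, [208.5, 245.1], 318), (0.57, [390.9, 105.5], 1271)]
cap_1 [(0.84, [209.9, 244.1], 288), (0.76, [270.3, 247.5], 413), (0.76, [340.8, 183.8], 456), (0.62, [412.9, 171.0], 490)]
```

View pics/w1.png

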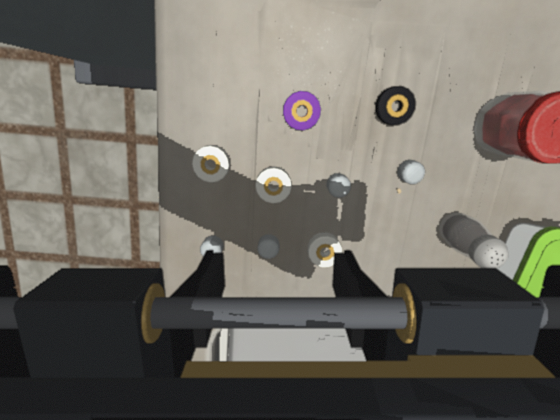

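```bash
python3 - <<'E'
from h import *
im=cv2.imread('pics/w1.png')
cv2.imwrite('pics/w1z.png',cv2.resize(im[130:280,185:445],None,fx=3,fy=3,interpolation=cv2.INTER_CUBIC))
p,R,o=tool()
for l,z in [('wheel_1',.016),('cap_1',.02)]:
    for a in env.outline_of('wrist',l):
        c=cv2.findContours(a['mask'].astype(np.uint8),cv2.RETR_EXTERNAL,cv2.CHAIN_APPROX_NONE)[0]
        c=max(c,key=len); (x,y),r=cv2.minEnclosingCircle(c); e=cv2.fitEllipse(c)
        print(l,round(a['p'],2),np.round(e[0],1),np.round(e[1],1),np.round(atz('wrist',e[0],z-.004,(p,R)),4))
E
```

```text
wheel_1 0.94 [301.3 109.9] [35.3 38.5] [ 0.5175 -0.1992  0.012 ]
wheel_1 0.7 [211.4 162.9] [34.8 37.4] [ 0.421  -0.2655  0.012 ]
wheel_1 0.69 [273.1 184.7] [34.9 37.1] [ 0.4932 -0.285   0.012 ]
wheel_1 0.61 [323.3 248.8] [30.8 33.6] [ 0.5614 -0.3603  0.012 ]
wheel_1 0.6 [211.4 244.6] [16.9 24.7] [ 0.4236 -0.3663  0.012 ]
wheel_1 0.57 [395.  105.3] [37.9 42.3] [ 0.6188 -0.186   0.012 ]
cap_1 0.84 [211.6 244.6] [16.3 23.6] [ 0.4246 -0.3645  0.016 ]
cap_1 0.76 [268.2 246.2] [20.9 23.2] [ 0.4934 -0.3608  0.016 ]
cap_1 0.76 [338.2 185.1] [22.2 24.3] [ 0.5682 -0.2783  0.016 ]
cap_1 0.62 [410.6 171.5] [22.4 26. ] [ 0.6483 -0.2557  0.016 ]
```

View pics/w1z.png

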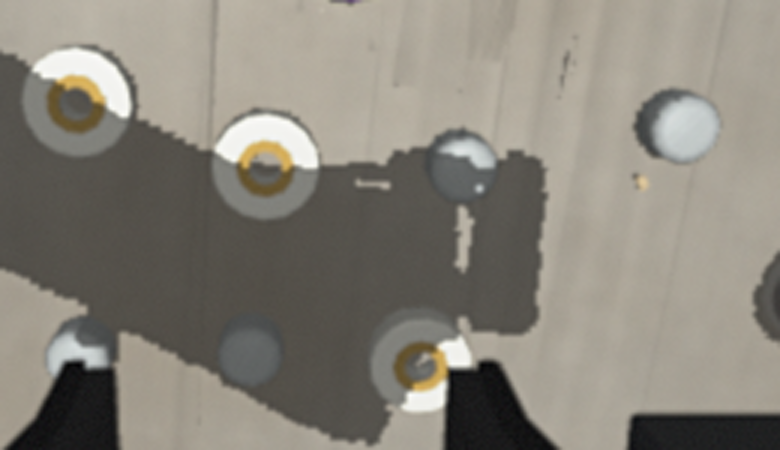

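```bash
python3 - <<'E'
from h import *
p,R,o=tool()
for q in [(210.7,164.3),(273.5,185.7),(325.7,252)]: print(atz('wrist',q,.016,(p,R)))
plan(np.r_[atz('wrist',(273.5,185.7),.016,(p,R))[:2],.07],5)
E
```

```text
[ 0.42124932 -0.26610167  0.016     ]
[ 0.49416643 -0.2848253   0.016     ]
[ 0.5645384  -0.36218144  0.016     ]
pos [ 0.4997 -0.2811  0.2405] rot [-9.001e+01  1.000e-02  4.870e+00] turn [ 0.01 -0.13 -0.01] shift_tool_mm_nowframe [ -5.8 170.5  -3.2] rows>= 4
[[[-1.4, 42.6, -0.8], [0.0, -0.03, -0.0]], [[-1.4, 42.6, -0.8], [0.0, -0.03, -0.0]], [[-1.4, 42.6, -0.8], [0.0, -0.03, -0.0]], [[-1.4, 42.6, -0.8], [0.0, -0.03, -0.0]]]
```

carry_out([
  [[-1.4,40,-0.8],[0,0,0]],
  [[-1.4,45,-0.8],[0,0,0]],
  [[-1.4,45,-0.8],[0,0,0]],
  [[-1.4,30,-0.8],[0,0,0]],
  [[0,10,0],[0,0,0]],
  [[0,0,0],[0,0,0]],
  [[0,0,0],[0,0,0]],
])

```text
time_s: 2.8
tool_pos: [0.4962, -0.2845, 0.0723]
tool_rot: [-90.1, -0.1, 5.0]
force: [0.0, 0.2, -0.0]
grip_width: 0.0567
```

```bash
python3 - <<'E'
from h import *
p,R,o=tool(); im=save('wrist','w2'); print(p,o['tool_rot'],o['grip_width'],o['time_s'])
print('tcp',proj('wrist',p,(p,R)), 'expected wheel',proj('wrist',[p[0],p[1],.016],(p,R)))
E
```

```text
[ 0.49618827 -0.28448933  0.07228702] [-90.08793433  -0.13007678   4.96999953] 0.05667235137046154 2.8
tcp [278.68836948 272.80589842] expected wheel [278.41068194 234.60783284]
```

View pics/w2.png

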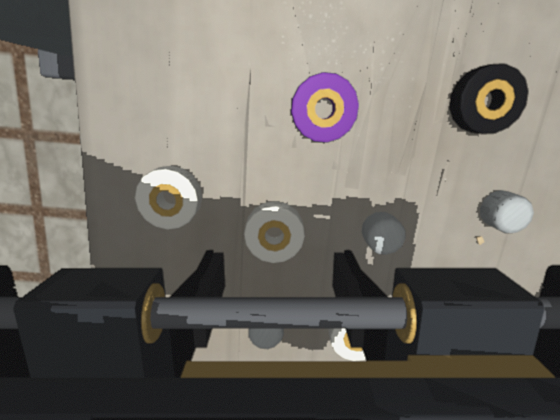

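carry_out([
  [[-2.4,25,0],[0,0,0]],
  [[0,25,0],[0,0,0]],
  [[0,15,0],[0,0,0]],
  [[0,2,0],[0,0,0]],
  [[0,0,0],[0,0,0]],
])

```text
time_s: 3.35
tool_pos: [0.4932, -0.2844, 0.0044]
tool_rot: [-90.0, -0.1, 5.0]
force: [0.1, -1.0, -0.3]
grip_width: 0.0566
```

carry_out([
  [[0,0,0],[0,0,0]],
  [[0,0,0],[0,0,0]],
  [[0,0,0],[0,0,0]],
  [[0,0,0],[0,0,0]],
  [[0,0,0],[0,0,0]],
], jaw=0.3, squeeze=20)

```text
time_s: 3.85
tool_pos: [0.4932, -0.2845, 0.0045]
tool_rot: [-90.1, -0.1, 5.0]
force: [-0.8, 1.1, 6.2]
grip_width: 0.0415
```

carry_out([
  [[0,-10,0],[0,0,0]],
  [[0,-35,0],[0,0,0]],
  [[0,-35,0],[0,0,0]],
  [[0,-20,0],[0,0,0]],
  [[0,0,0],[0,0,0]],
  [[0,0,0],[0,0,0]],
])

```text
time_s: 4.45
tool_pos: [0.4922, -0.284, 0.1035]
tool_rot: [-90.0, 0.0, 5.0]
force: [0.1, -0.7, -1.0]
grip_width: 0.0414
```

```bash
python3 - <<'E'
from h import *
p,R,o=tool(); im=save('wrist','w3'); print(p,o['tool_rot'],o['grip_width'],o['time_s'],o['force'])
print('expected wheel top',proj('wrist',[p[0],p[1],p[2]+.011],(p,R)))
# go to shaft 1 hover
plan([.51,-.032,.12],5)
E
```

```text
[ 0.49218805 -0.28404749  0.10345422] [-9.00129410e+01  1.46668117e-02  4.97564419e+00] 0.04139847730962688 4.45 [ 0.12439061 -0.742087   -1.02866484]
expected wheel top [278.70518494 283.10109525]
pos [ 0.4916 -0.2837  0.1025] rot [-89.94   0.1    4.97] turn [-0.06 -0.03 -0.1 ] shift_tool_mm_nowframe [ 40.1 -17.3 249.2] rows>= 6
[[[6.7, -2.9, 41.5], [-0.01, -0.0, -0.02]], [[6.7, -2.9, 41.5], [-0.01, -0.0, -0.02]], [[6.7, -2.9, 41.5], [-0.01, -0.0, -0.02]], [[6.7, -2.9, 41.5], [-0.01, -0.0, -0.02]], [[6.7, -2.9, 41.5], [-0.01, -0.0, -0.02]], [[6.7, -2.9, 41.5], [-0.01, -0.0, -0.02]]]
```

View pics/w3.png

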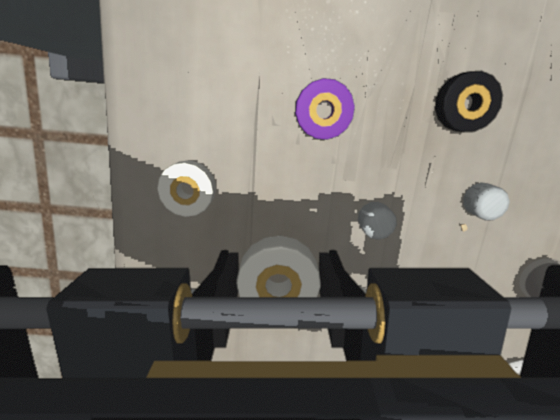

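carry_out([
  [[6.7,-3,20],[0,0,0]],
  [[6.7,-3,40],[0,0,0]],
  [[6.7,-3,40],[0,0,0]],
  [[6.7,-3,30],[0,0,0]],
  [[6.7,-3,10],[0,0,0]],
  [[0,0,0],[0,0,0]],
  [[0,0,0],[0,0,0]],
])

```text
time_s: 5.2
tool_pos: [0.5131, -0.1432, 0.1177]
tool_rot: [-90.0, 0.1, 4.9]
force: [0.2, -0.5, -0.2]
grip_width: 0.0416
```

```bash
python3 - <<'E'
from h import *
p,R,o=tool(); im=save('wrist','w4'); print(p.tolist(),o['tool_rot'],o['grip_width'],o['time_s'],o['force'])
for s in [(.499,.099),(.505,.032),(.51,-.032)]: print(proj('wrist',[*s,.039],(p,R)))
E
```

```text
[0.5131330847050203, -0.1432179398256389, 0.11766162077475503] [-9.00124431e+01  8.87233214e-02  4.90948517e+00] 0.04158259796225211 5.2 [ 0.24622147 -0.51342508 -0.16892192]
[ 290.79941565 -203.56565668]
[290.12652572 -55.09136931]
[288.47317733  62.08658833]
```

View pics/w4.png

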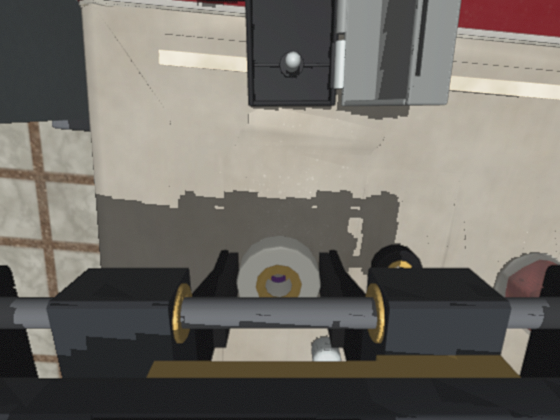

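carry_out([
  [[0,-30,20],[0,0,0]],
  [[0,-30,30],[0,0,0]],
  [[0,-10,20],[0,0,0]],
  [[0,0,0],[0,0,0]],
  [[0,0,0],[0,0,0]],
])

```text
time_s: 5.75
tool_pos: [0.5071, -0.0733, 0.1877]
tool_rot: [-90.1, 0.1, 4.9]
force: [-0.1, -0.9, -0.9]
grip_width: 0.0413
```

```bash
python3 - <<'E'
from h import *
p,R,o=tool(); im=save('wrist','w5'); print(p.tolist(),o['tool_rot'],o['time_s'])
for s in [(.499,.099),(.505,.032),(.51,-.032)]: print(proj('wrist',[*s,.039],(p,R)))
im=im[:,:,::-1]
cv2.imwrite('pics/w5z.png',cv2.resize(im[0:260,180:420],None,fx=2.3,fy=2.3,interpolation=cv2.INTER_CUBIC))
E
```

```text
[0.5071297220979964, -0.07334380569488942, 0.1876912067578081] [-9.00579242e+01  6.55560367e-02  4.92685723e+00] 5.75
[286.99550077 -10.74663403]
[286.75659096  80.0722421 ]
[285.75177725 155.9554061 ]
```

View pics/w5z.png

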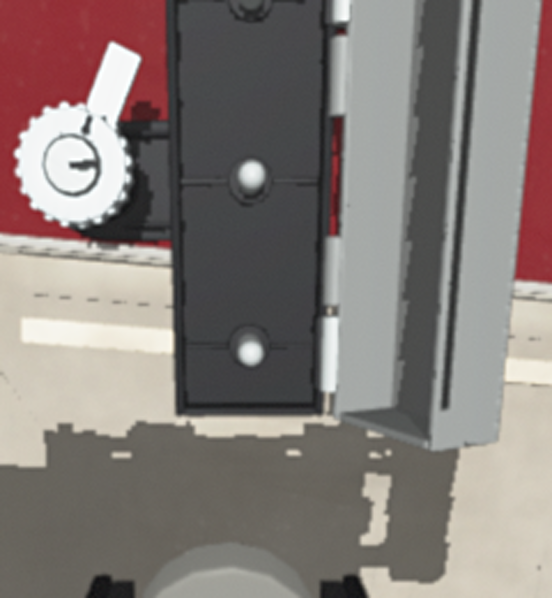

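```bash
python3 - <<'E'
from h import *
im=cv2.imread('pics/w5.png')
a=cv2.resize(im[55:95,260:315],None,fx=10,fy=10,interpolation=cv2.INTER_NEAREST)
b=cv2.resize(im[130:170,260:315],None,fx=10,fy=10,interpolation=cv2.INTER_NEAREST)
cv2.imwrite('pics/w5s.png',np.hstack([a[:,:390],b[:,:390]]))
E
```

```text
(no output)
```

View pics/w5s.png

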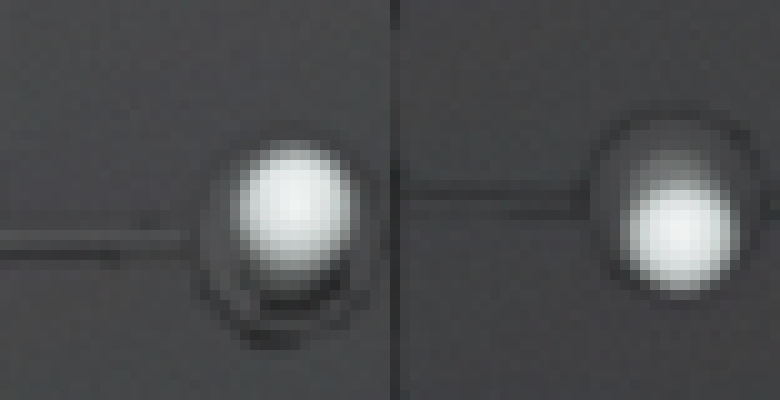

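```bash
python3 - <<'E'
from h import *
p=np.array([.50713,-.07334,.18769]);R=Ro.from_euler('xyz',[-90.058,.0656,4.927],degrees=True).as_matrix()
a=atz('wrist',(289.3,75.2),.034,(p,R));b=atz('wrist',(289,153.5),.034,(p,R));print(a,b,np.linalg.norm(a-b),np.degrees(np.arctan2(-(a-b)[0],(a-b)[1])))
pose=(np.array([.51313,-.14322,.11766]),Ro.from_euler('xyz',[-90.012,.0887,4.909],degrees=True).as_matrix())
print(atz('wrist',(292.5,61),.034,pose))
plan([*b[:2],.09],5)
E
```

```text
[0.50689789 0.03645866 0.034     ] [ 0.51292393 -0.03017167  0.034     ] 0.06690227531483373 5.167763030165953
[ 0.51267205 -0.03051651  0.034     ]
pos [ 0.5068 -0.0738  0.1872] rot [-90.03   0.13   4.86] turn [ 0.03 -0.14 -0.13] shift_tool_mm_nowframe [10.  97.1 43. ] rows>= 3
[[[3.3, 32.4, 14.3], [0.01, -0.05, -0.04]], [[3.3, 32.4, 14.3], [0.01, -0.05, -0.04]], [[3.3, 32.4, 14.3], [0.01, -0.05, -0.04]]]
```

carry_out([
  [[3.3,10,15],[0,0,0]],
  [[3.3,35,15],[0,0,0]],
  [[3.4,35,13],[0,0,0]],
  [[0,25,0],[0,0,0]],
  [[0,10,0],[0,0,0]],
  [[0,0,0],[0,0,0]],
  [[0,0,0],[0,0,0]],
])

```text
time_s: 6.5
tool_pos: [0.5144, -0.0293, 0.074]
tool_rot: [-90.0, -0.0, 4.9]
force: [-0.1, -0.6, 0.3]
grip_width: 0.0413
```

```bash
python3 - <<'E'
from h import *
p,R,o=tool(); im=save('wrist','w6'); print(p.tolist(),o['tool_rot'],o['time_s'],o['force'])
print(proj('wrist',[p[0],p[1],p[2]+.011],(p,R)),proj('wrist',[.5128,-.0303,.034],(p,R)))
im=im[:,:,::-1]
cv2.imwrite('pics/w6z.png',cv2.resize(im[100:340,150:430],None,fx=2.4,fy=2.4,interpolation=cv2.INTER_CUBIC))
plan([.5128,-.0303,.06],5)
E
```

```text
[0.5144136038109854, -0.029280477349076815, 0.07399743714340275] [-9.00114730e+01 -2.81742273e-02  4.88529742e+00] 6.5 [-0.09224638 -0.55057253  0.27284977]
[278.72880092 283.09464818] [275.93206045 245.08362284]
pos [ 0.5149 -0.0291  0.0746] rot [-90.03  -0.1    4.9 ] turn [ 0.03 -0.1   0.1 ] shift_tool_mm_nowframe [-2.2 14.6 -1. ] rows>= 1
[[[-2.2, 14.6, -1.0], [0.03, -0.1, 0.1]]]
```

View pics/w6z.png

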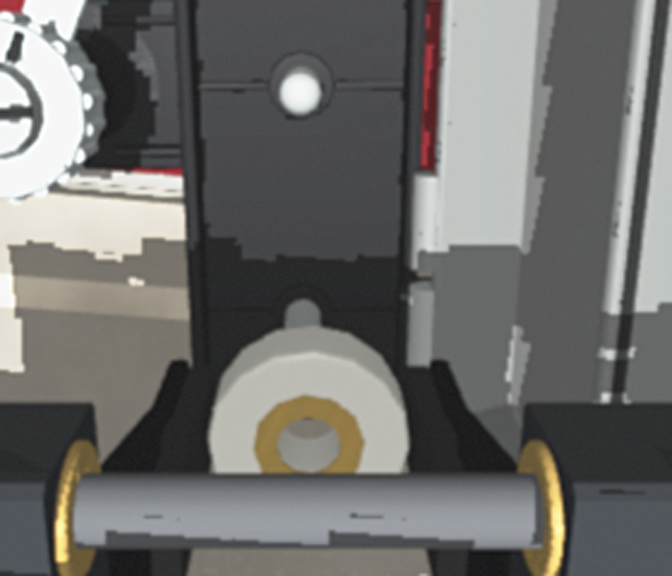

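carry_out([
  [[-2,10,-1],[0,0,0]],
  [[0,10,0],[0,0,0]],
  [[0,8,0],[0,0,0]],
  [[0,6,0],[0,0,0]],
  [[0,0,0],[0,0,0]],
])

```text
time_s: 7.05
tool_pos: [0.5113, -0.0293, 0.0384]
tool_rot: [-90.0, 0.1, 5.0]
force: [0.2, 0.8, -0.5]
grip_width: 0.0416
```

carry_out([
  [[0,6,0],[0,0,0]],
  [[0,5,0],[0,0,0]],
  [[0,3,0],[0,0,0]],
  [[0,0,0],[0,0,0]],
  [[0,0,0],[0,0,0]],
])

```text
time_s: 7.55
tool_pos: [0.512, -0.0294, 0.0255]
tool_rot: [-90.0, 0.0, 5.0]
force: [0.4, -0.2, -0.1]
grip_width: 0.0412
```

```bash
python3 - <<'E'
from h import *
p,R,o=tool(); im=save('wrist','w7'); print(p.tolist(),o['tool_rot'],o['time_s'],o['force'])
im=im[:,:,::-1]
cv2.imwrite('pics/w7z.png',cv2.resize(im[100:340,150:430],None,fx=2.4,fy=2.4,interpolation=cv2.INTER_CUBIC))
E
```

```text
[0.5120118423274737, -0.029404431790230195, 0.025536533090995902] [-9.00056413e+01  9.92986657e-04  4.98819553e+00] 7.55 [ 0.38754842 -0.18449905 -0.09864231]
```

View pics/w7z.png

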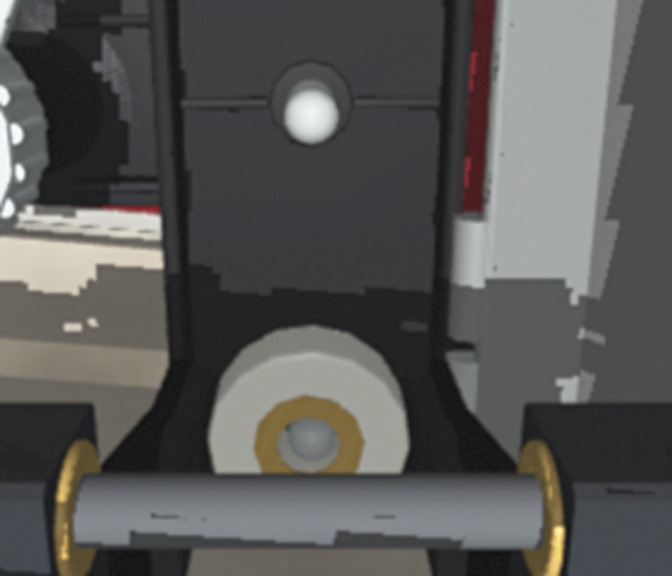

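carry_out([
  [[0,0,0],[0,0,0]],
  [[0,0,0],[0,0,0]],
  [[0,-3,0],[0,0,0]],
  [[0,-15,0],[0,0,0]],
  [[0,-30,0],[0,0,0]],
  [[0,-40,-20],[0,0,0]],
  [[0,-20,-30],[0,0,0]],
  [[0,0,0],[0,0,0]],
], jaw=0.53)

```text
time_s: 8.4
tool_pos: [0.5192, -0.0844, 0.1384]
tool_rot: [-90.3, -0.4, 4.6]
force: [0.1, -0.9, -0.6]
grip_width: 0.0461
```

```bash
python3 - <<'E'
from h import *
p,R,o=tool(); im=save('wrist','w8'); print(p.tolist(),o['tool_rot'],o['time_s'],o['force'])
im=im[:,:,::-1]
cv2.imwrite('pics/w8z.png',cv2.resize(im[50:290,150:430],None,fx=2.4,fy=2.4,interpolation=cv2.INTER_CUBIC))
E
```

```text
[0.5191757853917017, -0.08437612203787084, 0.13839961320737862] [-90.30247265  -0.41981817   4.64937957] 8.4 [ 0.05046199 -0.93927968 -0.57056379]
```

View pics/w8z.png

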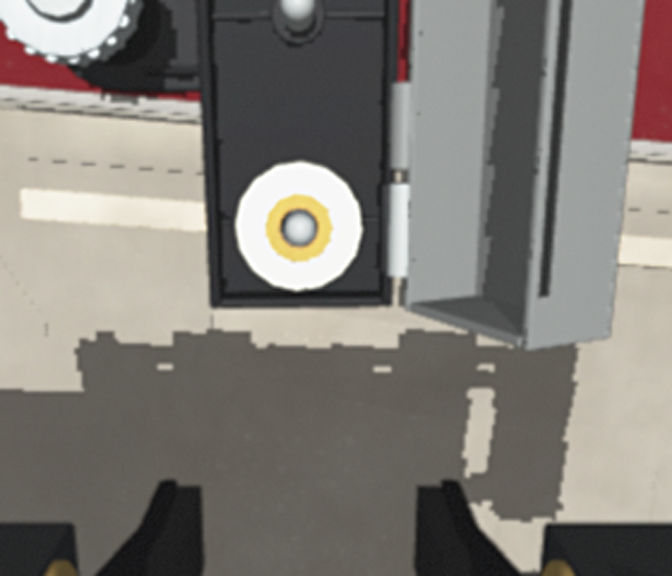

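```bash
python3 - <<'E'
from h import *
plan([.5635,-.361,.09],5)
E
```

```text
pos [ 0.5178 -0.0817  0.1364] rot [-90.14  -0.25   4.75] turn [ 0.14 -0.25  0.25] shift_tool_mm_nowframe [  22.2   47.2 -282. ] rows>= 6
[[[3.7, 7.9, -47.0], [0.02, -0.04, 0.04]], [[3.7, 7.8, -47.0], [0.02, -0.04, 0.04]], [[3.6, 7.8, -47.0], [0.02, -0.04, 0.04]], [[3.6, 7.8, -47.0], [0.02, -0.04, 0.04]], [[3.6, 7.8, -47.0], [0.02, -0.04, 0.04]], [[3.6, 7.8, -47.0], [0.02, -0.04, 0.04]]]
```

carry_out([
  [[3,4,-25],[0,0,0]],
  [[3,6,-45],[0,0,0]],
  [[3,7,-47],[0,0,0]],
  [[3,7,-47],[0,0,0]],
  [[3,7,-47],[0,0,0]],
  [[3,7,-40],[0,0,0]],
  [[4,8,-31],[0,0,0]],
  [[0,0,0],[0,0,0]],
  [[0,0,0],[0,0,0]],
  [[0,0,0],[0,0,0]],
], jaw=0.65)

```text
time_s: 9.45
tool_pos: [0.5634, -0.3556, 0.0876]
tool_rot: [-89.9, -0.0, 5.1]
force: [0.2, 0.2, -0.2]
grip_width: 0.0563
```

```bash
python3 - <<'E'
from h import *
p,R,o=tool(); im=save('wrist','w9'); print(p.tolist(),o['tool_rot'],o['time_s'],o['force'])
print('expected wheel',proj('wrist',[p[0],p[1],.016],(p,R)))
E
```

```text
[0.5634097822843865, -0.3556203670788029, 0.08763844400787775] [-8.99069853e+01 -1.84735172e-02  5.13289500e+00] 9.45 [ 0.17973725  0.23456627 -0.16368502]
expected wheel [278.53814688 227.36995552]
```

View pics/w9.png

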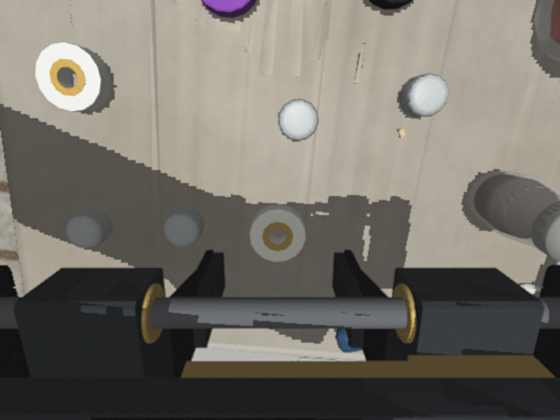

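```bash
python3 - <<'E'
from h import *
p,R,o=tool()
print(atz('wrist',(277.5,236),.016,(p,R)), atz('top',(393,170),.09),atz('wrist',(475,195),0,(p,R)),atz('wrist',(485,190),0,(p,R)))
plan([*atz('wrist',(277.5,236),.016,(p,R))[:2],.005],5)
E
```

```text
[ 0.56331505 -0.3625836   0.016     ] [ 0.71297571 -0.31960061  0.09      ] [ 0.70908522 -0.32266335  0.        ] [ 0.7155711  -0.31821235  0.        ]
pos [ 0.5635 -0.3557  0.0879] rot [-8.994e+01 -3.000e-02  5.150e+00] turn [-0.06  0.15  0.03] shift_tool_mm_nowframe [-0.8 82.9 -6.9] rows>= 2
[[[-0.4, 41.5, -3.5], [-0.03, 0.07, 0.01]], [[-0.4, 41.5, -3.4], [-0.03, 0.07, 0.01]]]
```

carry_out([
  [[-0.8,20,-6.5],[0,0,0]],
  [[0,30,0],[0,0,0]],
  [[0,22,0],[0,0,0]],
  [[0,10,0],[0,0,0]],
  [[0,1,0],[0,0,0]],
  [[0,0,0],[0,0,0]],
])

```text
time_s: 10.1
tool_pos: [0.5634, -0.3644, 0.0057]
tool_rot: [-90.0, -0.1, 5.0]
force: [-0.7, -0.3, 1.0]
grip_width: 0.0569
```

carry_out([
  [[0,0,0],[0,0,0]],
  [[0,0,0],[0,0,0]],
  [[0,0,0],[0,0,0]],
  [[0,0,0],[0,0,0]],
  [[0,0,0],[0,0,0]],
], jaw=0.3, squeeze=20)

```text
time_s: 10.6
tool_pos: [0.5631, -0.3652, 0.0057]
tool_rot: [-90.1, -0.1, 5.0]
force: [-0.8, 0.1, 5.6]
grip_width: 0.0413
```

carry_out([
  [[0,-10,0],[0,0,0]],
  [[0,-35,0],[0,0,0]],
  [[0,-40,0],[0,0,0]],
  [[0,-30,0],[0,0,0]],
  [[0,0,0],[0,0,0]],
  [[0,0,0],[0,0,0]],
])

```text
time_s: 11.2
tool_pos: [0.5626, -0.3649, 0.1202]
tool_rot: [-90.1, -0.0, 5.0]
force: [-0.1, 0.3, -1.2]
grip_width: 0.0415
```

```bash
python3 - <<'E'
from h import *
p,R,o=tool(); im=save('wrist','w10'); print(p.tolist(),o['tool_rot'],o['grip_width'],o['time_s'],o['force'])
print('expected wheel top',proj('wrist',[p[0],p[1],p[2]+.011],(p,R)))
im=im[:,:,::-1]
cv2.imwrite('pics/w10z.png',cv2.resize(im[100:340,150:430],None,fx=2.4,fy=2.4,interpolation=cv2.INTER_CUBIC))
plan([.5069,.0362,.12],5)
E
```

```text
[0.5626001278953471, -0.36491075975285975, 0.12024350207747869] [-9.00518417e+01 -3.80615226e-02  4.98082430e+00] 0.04149629993738689 11.2 [-0.11259838  0.29285608 -1.24718521]
expected wheel top [278.7256132  283.11417131]
pos [ 0.5617 -0.3646  0.1187] rot [-8.996e+01  8.000e-02  4.980e+00] turn [-0.04 -0.02 -0.08] shift_tool_mm_nowframe [-19.8  -1.  404. ] rows>= 9
[[[-2.2, -0.1, 44.9], [-0.0, -0.0, -0.01]], [[-2.2, -0.1, 44.9], [-0.0, -0.0, -0.01]], [[-2.2, -0.1, 44.9], [-0.0, -0.0, -0.01]], [[-2.2, -0.1, 44.9], [-0.0, -0.0, -0.01]], [[-2.2, -0.1, 44.9], [-0.0, -0.0, -0.01]], [[-2.2, -0.1, 44.9], [-0.0, -0.0, -0.01]], [[-2.2, -0.1, 44.9], [-0.0, -0.0, -0.01]], [[-2.2, -0.1, 44.9], [-0.0, -0.0, -0.01]], [[-2.2, -0.1, 44.9], [-0.0, -0.0, -0.01]]]
```

View pics/w10z.png

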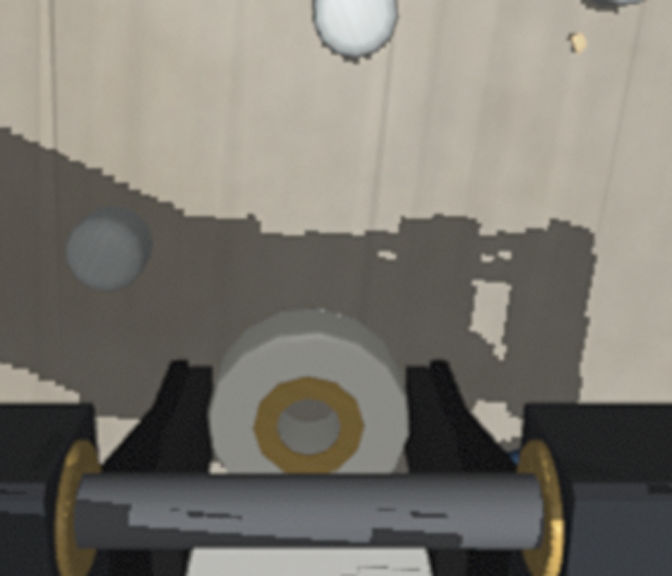

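carry_out([
  [[0,0,20],[0,0,0]],
  [[-2,0,40],[0,0,0]],
  [[-2,0,45],[0,0,0]],
  [[-2,0,45],[0,0,0]],
  [[-2,0,45],[0,0,0]],
  [[-2,0,45],[0,0,0]],
  [[-2,0,45],[0,0,0]],
  [[-2,0,45],[0,0,0]],
  [[-3,0,40],[0,0,0]],
  [[-3,0,31],[0,0,0]],
  [[0,0,0],[0,0,0]],
  [[0,0,0],[0,0,0]],
])

```text
time_s: 12.45
tool_pos: [0.5065, 0.0332, 0.1182]
tool_rot: [-90.0, 0.2, 5.1]
force: [-0.1, -0.6, -0.3]
grip_width: 0.0414
```

```bash
python3 - <<'E'
from h import *
plan([.507,.0336,.075],5)
E
```

```text
pos [0.5065 0.0332 0.1182] rot [-90.01   0.15   5.09] turn [ 0.01  0.09 -0.15] shift_tool_mm_nowframe [ 0.6 43.2  0.4] rows>= 1
[[[0.6, 43.2, 0.4], [0.01, 0.09, -0.15]]]
```

carry_out([
  [[0.6,20,0.4],[0,0,0]],
  [[0,20,0],[0,0,0]],
  [[0,0,0],[0,0,0]],
  [[0,0,0],[0,0,0]],
  [[0,0,0],[0,0,0]],
])

```text
time_s: 12.95
tool_pos: [0.509, 0.0327, 0.0802]
tool_rot: [-90.0, -0.1, 4.9]
force: [-0.3, 0.4, -0.2]
grip_width: 0.0413
```

```bash
python3 - <<'E'
from h import *
p,R,o=tool(); im=save('wrist','w11'); print(p.tolist(),o['tool_rot'],o['time_s'],o['force'])
for y in [(.5069,.0362),(.501,.102)]: print(proj('wrist',[*y,.034],(p,R)))
im=im[:,:,::-1]
cv2.imwrite('pics/w11z.png',cv2.resize(im[100:340,150:430],None,fx=2.4,fy=2.4,interpolation=cv2.INTER_CUBIC))
E
```

```text
[0.5090163292742431, 0.032713754511392155, 0.08022354175478102] [-9.00094482e+01 -5.55200812e-02  4.90802715e+00] 12.95 [-0.25164893  0.38831939 -0.21184648]
[275.75512204 234.94001751]
[274.97131332 130.66981538]
```

View pics/w11z.png

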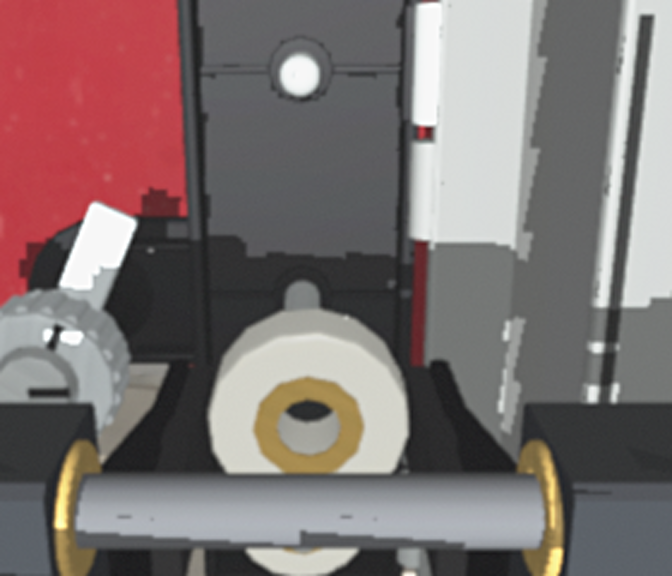

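carry_out([
  [[-2,12,0.6],[0,0,0]],
  [[0,12,0],[0,0,0]],
  [[0,10,0],[0,0,0]],
  [[0,8,0],[0,0,0]],
  [[0,0,0],[0,0,0]],
  [[0,0,0],[0,0,0]],
])

```text
time_s: 13.6
tool_pos: [0.5061, 0.0339, 0.0372]
tool_rot: [-90.0, 0.0, 5.0]
force: [-0.6, 0.4, -0.1]
grip_width: 0.0416
```

```bash
python3 - <<'E'
from h import *
p,R,o=tool(); im=save('wrist','w12'); print(p.tolist(),o['tool_rot'],o['time_s'],o['force'])
im=im[:,:,::-1]
cv2.imwrite('pics/w12z.png',cv2.resize(im[100:340,150:430],None,fx=2.4,fy=2.4,interpolation=cv2.INTER_CUBIC))
E
```

```text
[0.5060545884472275, 0.03394928213305442, 0.037243975606894415] [-8.99842572e+01  4.70485864e-02  4.98825396e+00] 13.6 [-0.57654163  0.36969468 -0.08509568]
```

View pics/w12z.png

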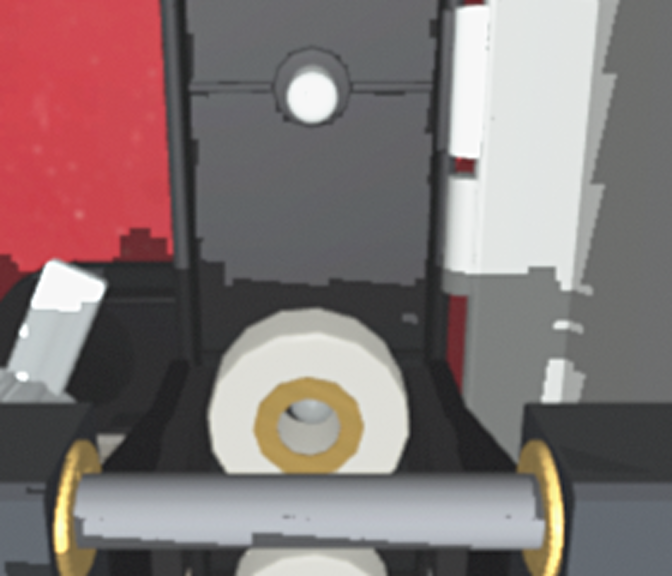

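carry_out([
  [[0.7,5,0],[0,0,0]],
  [[0,4,0],[0,0,0]],
  [[0,3,0],[0,0,0]],
  [[0,0,0],[0,0,0]],
])

```text
time_s: 14.05
tool_pos: [0.5065, 0.0338, 0.025]
tool_rot: [-90.0, 0.1, 5.0]
force: [0.5, -0.5, 1.1]
grip_width: 0.0416
```

carry_out([
  [[0,0,0],[0,0,0]],
  [[0,0,0],[0,0,0]],
  [[0,-3,0],[0,0,0]],
  [[0,-15,0],[0,0,0]],
  [[0,-30,0],[0,0,0]],
  [[0,-40,-20],[0,0,0]],
  [[0,-20,-30],[0,0,0]],
  [[0,0,0],[0,0,0]],
  [[0,0,0],[0,0,0]],
], jaw=0.53)

```text
time_s: 14.95
tool_pos: [0.5119, -0.0165, 0.135]
tool_rot: [-90.0, -0.1, 4.9]
force: [-0.1, 0.2, -0.7]
grip_width: 0.0464
```

```bash
python3 - <<'E'
from h import *
p,R,o=tool(); im=save('wrist','w13'); print(p.tolist(),o['tool_rot'],o['time_s'],o['force'])
im=im[:,:,::-1]
cv2.imwrite('pics/w13z.png',cv2.resize(im[50:290,150:430],None,fx=2.4,fy=2.4,interpolation=cv2.INTER_CUBIC))
save('top','t13')
plan([.4225,-.264,.09],5)
E
```

```text
[0.5119046128906276, -0.016475911134336982, 0.13499035961988856] [-90.04080386  -0.12441596   4.87593607] 14.95 [-0.05877167  0.20799254 -0.69587252]
pos [ 0.5108 -0.0149  0.1334] rot [-8.997e+01  4.000e-02  5.040e+00] turn [-0.03  0.04 -0.04] shift_tool_mm_nowframe [-109.8   43.3 -240.4] rows>= 6
[[[-18.3, 7.2, -40.1], [-0.0, 0.01, -0.01]], [[-18.3, 7.2, -40.1], [-0.0, 0.01, -0.01]], [[-18.3, 7.2, -40.1], [-0.0, 0.01, -0.01]], [[-18.3, 7.2, -40.1], [-0.0, 0.01, -0.01]], [[-18.3, 7.2, -40.1], [-0.0, 0.01, -0.01]], [[-18.3, 7.2, -40.1], [-0.0, 0.01, -0.01]]]
```

View pics/w13z.png

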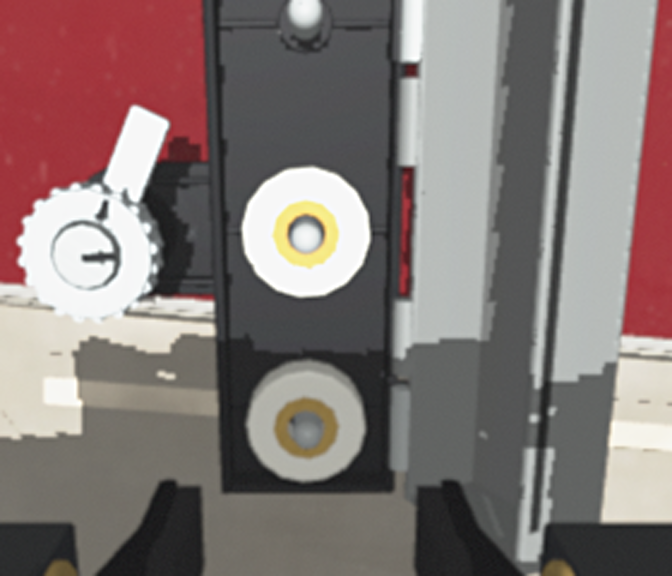

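View pics/t13.png

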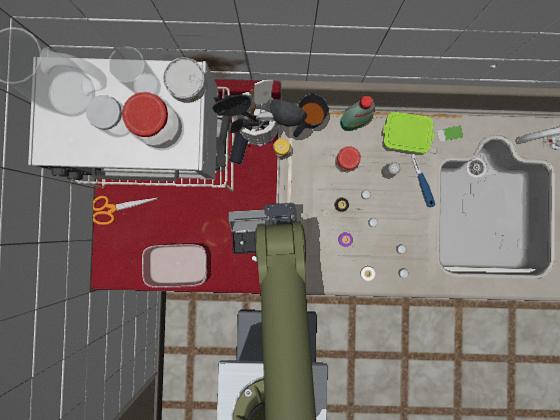

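carry_out([
  [[-8,3,-18],[0,0,0]],
  [[-16,6,-36],[0,0,0]],
  [[-18,7,-40],[0,0,0]],
  [[-18,7,-40],[0,0,0]],
  [[-18,7,-40],[0,0,0]],
  [[-18,7,-40],[0,0,0]],
  [[-14,6,-26],[0,0,0]],
  [[0,0,0],[0,0,0]],
  [[0,0,0],[0,0,0]],
  [[0,0,0],[0,0,0]],
], jaw=0.65)

```text
time_s: 16.05
tool_pos: [0.4233, -0.2625, 0.0903]
tool_rot: [-89.9, 0.0, 5.2]
force: [0.5, -0.7, -0.6]
grip_width: 0.0563
```

```bash
python3 - <<'E'
from h import *
p,R,o=tool(); im=save('wrist','w14'); print(p.tolist(),o['tool_rot'],o['time_s'],o['force'])
print('expected wheel',proj('wrist',[p[0],p[1],.016],(p,R)))
E
```

```text
[0.4233227126974522, -0.26253307354713035, 0.09026560495526473] [-8.99342914e+01  6.37449536e-03  5.15248072e+00] 16.05 [ 0.49461833 -0.71259415 -0.59879854]
expected wheel [278.57756195 226.13090114]
```

View pics/w14.png

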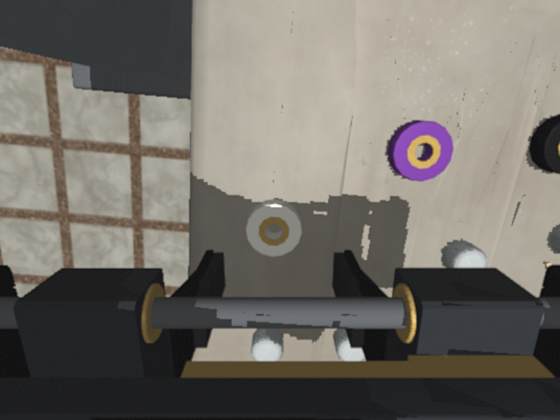

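```bash
python3 - <<'E'
from h import *
p,R,o=tool()
t=atz('wrist',(274,231),.016,(p,R)); print(t)
plan([*t[:2],.005],5)
E
```

```text
[ 0.42045147 -0.26682444  0.016     ]
pos [ 0.4234 -0.2626  0.0905] rot [-89.96  -0.     5.17] turn [-0.04  0.17  0.  ] shift_tool_mm_nowframe [-3.4 85.5 -4. ] rows>= 2
[[[-1.7, 42.7, -2.0], [-0.02, 0.08, 0.0]], [[-1.7, 42.7, -2.0], [-0.02, 0.08, 0.0]]]
```

carry_out([
  [[-3,30,-2],[0,0,0]],
  [[0,30,0],[0,0,0]],
  [[0,15,0],[0,0,0]],
  [[0,5,0],[0,0,0]],
  [[0,0,0],[0,0,0]],
  [[0,0,0],[0,0,0]],
])

```text
time_s: 16.7
tool_pos: [0.4208, -0.2667, 0.0115]
tool_rot: [-90.1, -0.1, 5.0]
force: [1.1, 0.2, -0.3]
grip_width: 0.0564
```

Right over it; 6.5 mm more down, then grip and lift.

carry_out([
  [[0,6.5,0],[0,0,0]],
  [[0,0,0],[0,0,0]],
])

```text
time_s: 16.9
tool_pos: [0.4197, -0.2669, 0.0041]
tool_rot: [-90.0, -0.0, 5.0]
force: [-0.9, 0.2, -0.5]
grip_width: 0.0565
```

carry_out([
  [[0,0,0],[0,0,0]],
  [[0,0,0],[0,0,0]],
  [[0,0,0],[0,0,0]],
  [[0,0,0],[0,0,0]],
  [[0,0,0],[0,0,0]],
], jaw=0.3, squeeze=20)

```text
time_s: 17.4
tool_pos: [0.4199, -0.267, 0.0043]
tool_rot: [-90.0, -0.0, 5.0]
force: [0.1, 0.4, 1.4]
grip_width: 0.0412
```

carry_out([
  [[0,-10,0],[0,0,0]],
  [[0,-35,0],[0,0,0]],
  [[0,-40,0],[0,0,0]],
  [[0,-30,0],[0,0,0]],
  [[0,0,0],[0,0,0]],
  [[0,0,0],[0,0,0]],
])

```text
time_s: 18.0
tool_pos: [0.42, -0.2671, 0.12]
tool_rot: [-90.1, -0.1, 5.0]
force: [-0.3, 0.6, -0.6]
grip_width: 0.0412
```

```bash
python3 - <<'E'
from h import *
p,R,o=tool(); im=save('wrist','w15'); print(p.tolist(),o['tool_rot'],o['grip_width'],o['time_s'],o['force'])
print('expected wheel top',proj('wrist',[p[0],p[1],p[2]+.011],(p,R)))
im=im[:,:,::-1]
cv2.imwrite('pics/w15z.png',cv2.resize(im[100:340,150:430],None,fx=2.4,fy=2.4,interpolation=cv2.INTER_CUBIC))
plan([.501,.102,.12],5)
E
```

```text
[0.420030305563556, -0.2670798340902962, 0.11996568395953033] [-9.00854265e+01 -6.30702426e-02  4.97736488e+00] 0.041201181425362894 18.0 [-0.31737952  0.60541044 -0.62215582]
expected wheel top [278.73542555 283.12431512]
pos [ 0.4193 -0.2666  0.1188] rot [-8.999e+01  3.000e-02  4.980e+00] turn [-0.01 -0.02 -0.03] shift_tool_mm_nowframe [113.4  -1.2 360.1] rows>= 8
[[[14.2, -0.2, 45.0], [-0.0, -0.0, -0.0]], [[14.2, -0.2, 45.0], [-0.0, -0.0, -0.0]], [[14.2, -0.2, 45.0], [-0.0, -0.0, -0.0]], [[14.2, -0.2, 45.0], [-0.0, -0.0, -0.0]], [[14.2, -0.2, 45.0], [-0.0, -0.0, -0.0]], [[14.2, -0.2, 45.0], [-0.0, -0.0, -0.0]], [[14.2, -0.2, 45.0], [-0.0, -0.0, -0.0]], [[14.2, -0.1, 45.0], [-0.0, -0.0, -0.0]]]
```

View pics/w15z.png

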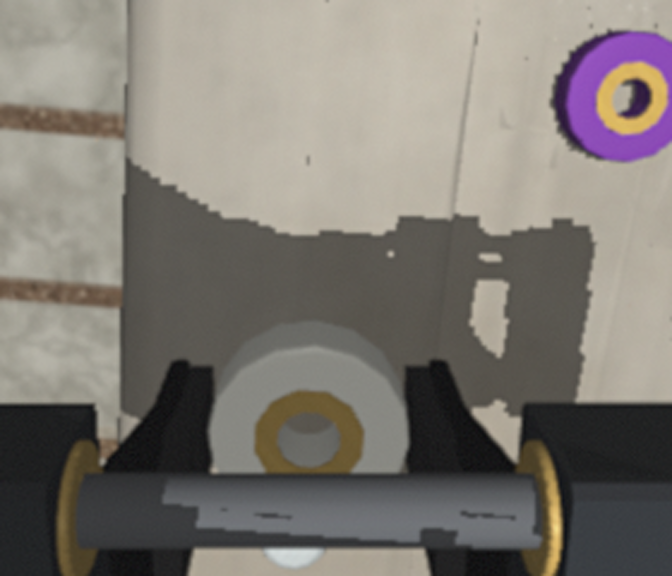

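carry_out([
  [[10,0,15],[0,0,0]],
  [[20,0,30],[0,0,0]],
  [[20,0,42],[0,0,0]],
  [[15,0,45],[0,0,0]],
  [[14,0,45],[0,0,0]],
  [[12,0,45],[0,0,0]],
  [[10,0,45],[0,0,0]],
  [[8,0,45],[0,0,0]],
  [[4,0,30],[0,0,0]],
  [[0,0,17],[0,0,0]],
  [[0,0,0],[0,0,0]],
  [[0,0,0],[0,0,0]],
])

```text
time_s: 19.25
tool_pos: [0.5003, 0.0998, 0.1178]
tool_rot: [-90.0, 0.1, 5.0]
force: [0.1, -0.9, -0.3]
grip_width: 0.041
```

carry_out([
  [[0,15,0],[0,0,0]],
  [[0,20,0],[0,0,0]],
  [[0,5,0],[0,0,0]],
  [[0,0,0],[0,0,0]],
  [[0,0,0],[0,0,0]],
])

```text
time_s: 19.75
tool_pos: [0.5014, 0.1001, 0.0791]
tool_rot: [-90.0, -0.0, 4.9]
force: [0.5, -0.5, 0.3]
grip_width: 0.0409
```

```bash
python3 - <<'E'
from h import *
p,R,o=tool(); im=save('wrist','w16'); print(p.tolist(),o['tool_rot'],o['time_s'],o['force'])
print(proj('wrist',[.501,.102,.034],(p,R)))
plan([.501,.1015,.038],5)
im=im[:,:,::-1]
cv2.imwrite('pics/w16z.png',cv2.resize(im[100:340,150:430],None,fx=2.4,fy=2.4,interpolation=cv2.INTER_CUBIC))
E
```

```text
[0.5014056306839364, 0.10011955587287007, 0.07913563822747327] [-8.99997855e+01 -6.19934668e-03  4.92667565e+00] 19.75 [ 0.46966844 -0.54292138  0.26635391]
[278.22969024 238.06638512]
pos [0.5017 0.1003 0.0795] rot [-9.001e+01 -5.000e-02  4.940e+00] turn [ 0.01 -0.06  0.05] shift_tool_mm_nowframe [-0.6 41.5  1.2] rows>= 1
[[[-0.6, 41.5, 1.2], [0.01, -0.06, 0.05]]]
```

View pics/w16z.png

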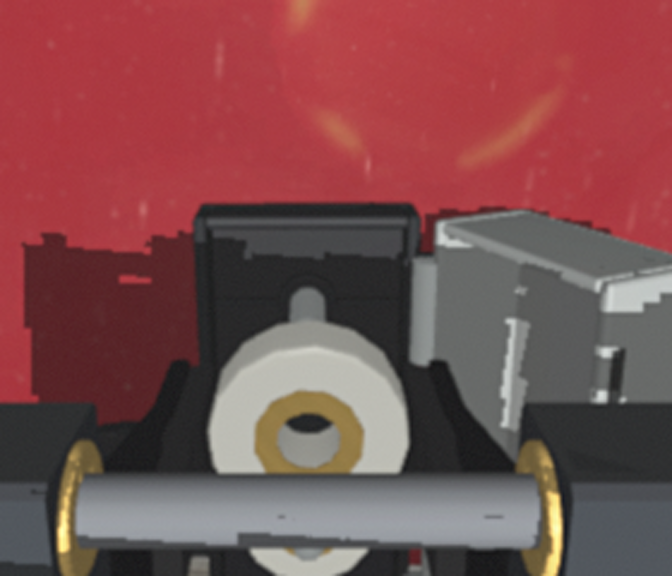

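carry_out([
  [[-0.4,12,1.2],[0,0,0]],
  [[0,12,0],[0,0,0]],
  [[0,10,0],[0,0,0]],
  [[0,7,0],[0,0,0]],
  [[0,0,0],[0,0,0]],
  [[0,0,0],[0,0,0]],
])

```text
time_s: 20.4
tool_pos: [0.5006, 0.1019, 0.0378]
tool_rot: [-90.0, 0.0, 5.0]
force: [0.1, -0.8, -0.7]
grip_width: 0.0412
```

```bash
python3 - <<'E'
from h import *
p,R,o=tool(); im=save('wrist','w17'); print(p.tolist(),o['tool_rot'],o['time_s'],o['force'])
im=im[:,:,::-1]
cv2.imwrite('pics/w17z.png',cv2.resize(im[100:340,150:430],None,fx=2.4,fy=2.4,interpolation=cv2.INTER_CUBIC))
E
```

```text
[0.50059300372748, 0.10194447961177862, 0.03784138278685549] [-8.99886346e+01  2.27032852e-02  4.99368198e+00] 20.4 [ 0.08434923 -0.75396936 -0.74056778]
```

View pics/w17z.png

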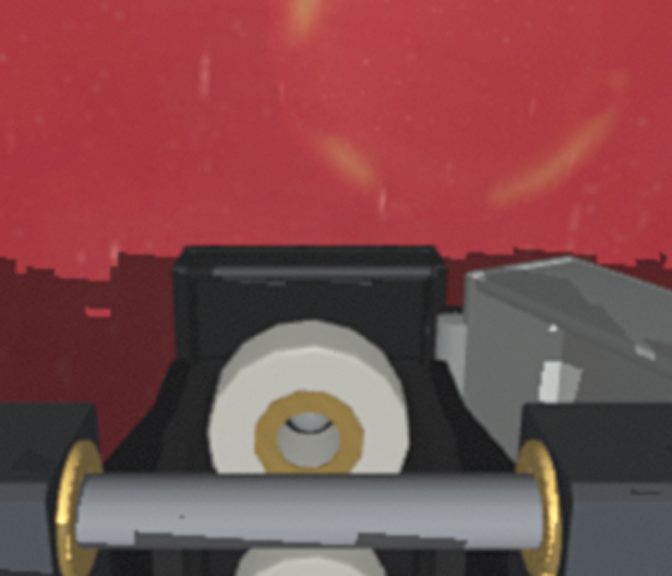

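Shaft tip sits in the bore at (310,425 crop). Lower and release.

carry_out([
  [[0.3,5,0],[0,0,0]],
  [[0,4,0],[0,0,0]],
  [[0,4,0],[0,0,0]],
  [[0,0,0],[0,0,0]],
])

```text
time_s: 20.85
tool_pos: [0.5004, 0.1017, 0.0243]
tool_rot: [-90.0, 0.1, 5.0]
force: [0.3, -0.4, -0.5]
grip_width: 0.0412
```

carry_out([
  [[0,0,0],[0,0,0]],
  [[0,0,0],[0,0,0]],
  [[0,-3,0],[0,0,0]],
  [[0,-15,0],[0,0,0]],
  [[0,-30,0],[0,0,0]],
  [[0,-40,-20],[0,0,0]],
  [[0,-20,-30],[0,0,0]],
  [[0,0,0],[0,0,0]],
  [[0,0,0],[0,0,0]],
], jaw=0.53)

```text
time_s: 21.75
tool_pos: [0.5059, 0.0515, 0.1344]
tool_rot: [-90.0, -0.1, 4.9]
force: [-0.8, -0.1, -0.2]
grip_width: 0.046
```

```bash
python3 - <<'E'
from h import *
p,R,o=tool(); im=save('wrist','w18'); print(p.tolist(),o['tool_rot'],o['time_s'],o['force'])
im=im[:,:,::-1]
cv2.imwrite('pics/w18z.png',cv2.resize(im[50:290,150:430],None,fx=2.4,fy=2.4,interpolation=cv2.INTER_CUBIC))
plan([.4934,-.36,.1],5)
E
```

```text
[0.5059187834630763, 0.051497521783149806, 0.13444744126461555] [-90.03895157  -0.12746095   4.8784891 ] 21.75 [-0.75357205 -0.11618013 -0.19848065]
pos [0.5052 0.0524 0.1335] rot [-9.00e+01 -3.00e-02  4.98e+00] turn [ 0.   -0.02  0.03] shift_tool_mm_nowframe [ -47.5   33.5 -409.9] rows>= 9
[[[-5.3, 3.7, -45.5], [0.0, -0.0, 0.0]], [[-5.3, 3.7, -45.5], [0.0, -0.0, 0.0]], [[-5.3, 3.7, -45.5], [0.0, -0.0, 0.0]], [[-5.3, 3.7, -45.5], [0.0, -0.0, 0.0]], [[-5.3, 3.7, -45.5], [0.0, -0.0, 0.0]], [[-5.3, 3.7, -45.5], [0.0, -0.0, 0.0]], [[-5.3, 3.7, -45.5], [0.0, -0.0, 0.0]], [[-5.3, 3.7, -45.5], [0.0, -0.0, 0.0]], [[-5.3, 3.7, -45.5], [0.0, -0.0, 0.0]]]
```

View pics/w18z.png

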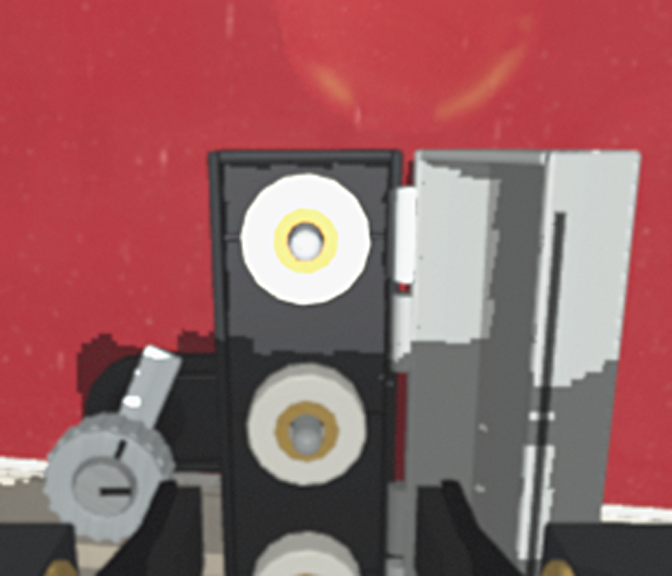

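carry_out([
  [[-2,0,-20],[0,0,0]],
  [[-5,3,-40],[0,0,0]],
  [[-5,4,-46],[0,0,0]],
  [[-5,4,-46],[0,0,0]],
  [[-5,4,-46],[0,0,0]],
  [[-5,4,-46],[0,0,0]],
  [[-5,4,-46],[0,0,0]],
  [[-5,4,-46],[0,0,0]],
  [[-5,4,-40],[0,0,0]],
  [[-5,4,-34],[0,0,0]],
  [[0,0,0],[0,0,0]],
  [[0,0,0],[0,0,0]],
])

```text
time_s: 23.0
tool_pos: [0.4939, -0.3594, 0.0967]
tool_rot: [-89.8, 0.1, 5.0]
force: [0.1, 1.8, -0.3]
grip_width: 0.0462
```

```bash
cat >> h.py <<'E'
def snap(n,crop=(100,340,150,430)):
    p,R,o=tool(); im=save('wrist',n); print('t',o['time_s'],p.round(4).tolist(),np.round(o['tool_rot'],2).tolist(),np.round(o['force'],1).tolist(),round(o['grip_width'],4))
    a,b,c,d=crop
    cv2.imwrite(f'pics/{n}z.png',cv2.resize(im[a:b,c:d,::-1],None,fx=2.4,fy=2.4,interpolation=cv2.INTER_CUBIC)); return p,R,im
E
python3 - <<'E'
from h import *
p,R,im=snap('w19')
print('expected cap top',proj('wrist',[p[0],p[1],.02],(p,R)))
E
```

```text
t 23.0 [0.4939, -0.3594, 0.0967] [-89.84, 0.06, 4.98] [0.1, 1.8, -0.3] 0.0462
expected cap top [278.68159313 225.21963308]
```

View pics/w19.png

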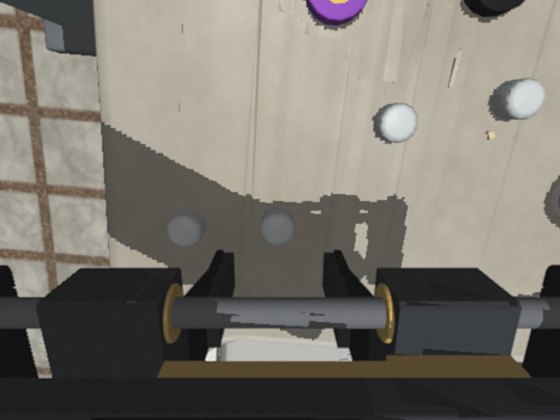

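```bash
python3 - <<'E'
from h import *
im=cv2.imread('pics/w19.png')
c=im[200:260,240:310]; c=cv2.convertScaleAbs(c,alpha=1.6)
cv2.imwrite('pics/w19c.png',cv2.resize(c,None,fx=8,fy=8,interpolation=cv2.INTER_NEAREST))
E
```

```text
(no output)
```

View pics/w19c.png

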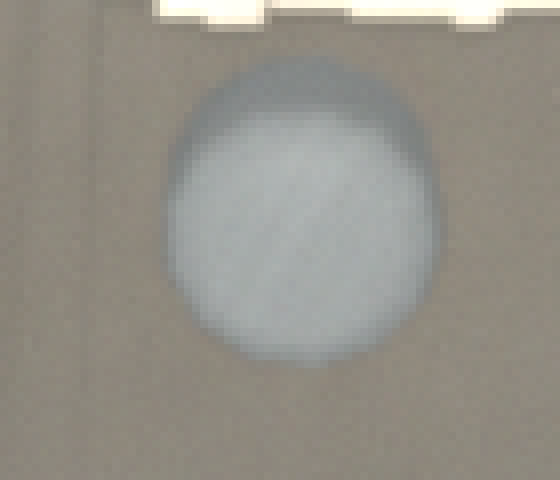

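```bash
python3 - <<'E'
from h import *
p,R,o=tool(); t=atz('wrist',(278,229.3),.02,(p,R)); print(t); plan([*t[:2],.005],5)
E
```

```text
[ 0.49443391 -0.36160926  0.02      ]
pos [ 0.4946 -0.3582  0.0971] rot [-8.985e+01  3.000e-02  5.100e+00] turn [-0.15  0.1  -0.03] shift_tool_mm_nowframe [-0.4 92.1 -3.6] rows>= 2
[[[-0.2, 46.1, -1.8], [-0.07, 0.05, -0.01]], [[-0.2, 46.1, -1.7], [-0.07, 0.05, -0.01]]]
```

carry_out([
  [[-0.4,30,-2.5],[0,0,0]],
  [[0,35,0],[0,0,0]],
  [[0,18,0],[0,0,0]],
  [[0,5,0],[0,0,0]],
  [[0,0,0],[0,0,0]],
  [[0,0,0],[0,0,0]],
])

```text
time_s: 23.65
tool_pos: [0.4953, -0.3626, 0.0115]
tool_rot: [-90.1, -0.1, 5.1]
force: [1.2, -0.6, -0.1]
grip_width: 0.0464
```

carry_out([
  [[0,6.5,0.8],[0,0,0]],
  [[0,0,0],[0,0,0]],
  [[0,0,0],[0,0,0]],
])

```text
time_s: 23.95
tool_pos: [0.4939, -0.3623, 0.0039]
tool_rot: [-90.0, -0.0, 5.0]
force: [-0.4, -0.2, 0.2]
grip_width: 0.0456
```

carry_out([
  [[0,0,0],[0,0,0]],
  [[0,0,0],[0,0,0]],
  [[0,0,0],[0,0,0]],
  [[0,0,0],[0,0,0]],
  [[0,0,0],[0,0,0]],
], jaw=0.15, squeeze=40)

```text
time_s: 24.45
tool_pos: [0.4939, -0.3624, 0.0037]
tool_rot: [-90.0, -0.0, 5.0]
force: [-1.3, 0.3, 0.9]
grip_width: 0.0256
```

carry_out([
  [[0,-10,0],[0,0,0]],
  [[0,-35,0],[0,0,0]],
  [[0,-40,0],[0,0,0]],
  [[0,-30,0],[0,0,0]],
  [[0,0,0],[0,0,0]],
  [[0,0,0],[0,0,0]],
])

```text
time_s: 25.05
tool_pos: [0.4942, -0.3625, 0.1197]
tool_rot: [-90.1, -0.1, 5.0]
force: [-1.2, -0.3, 0.1]
grip_width: 0.0252
```

```bash
python3 - <<'E'
from h import *
p,R,im=snap('w20')
print('expected cap top',proj('wrist',[p[0],p[1],p[2]+.0155],(p,R)))
plan([.5128,-.0303,.12],5)
E
```

```text
t 25.05 [0.4942, -0.3625, 0.1197] [-90.09, -0.07, 4.98] [-1.2, -0.3, 0.1] 0.0252
expected cap top [278.76064666 287.7262985 ]
pos [ 0.4933 -0.362   0.1183] rot [-8.999e+01  4.000e-02  4.980e+00] turn [-0.01 -0.02 -0.04] shift_tool_mm_nowframe [ 48.2  -1.7 328.8] rows>= 7
[[[6.9, -0.2, 47.0], [-0.0, -0.0, -0.01]], [[6.9, -0.2, 47.0], [-0.0, -0.0, -0.01]], [[6.9, -0.2, 47.0], [-0.0, -0.0, -0.01]], [[6.9, -0.2, 47.0], [-0.0, -0.0, -0.01]], [[6.9, -0.2, 47.0], [-0.0, -0.0, -0.01]], [[6.9, -0.2, 47.0], [-0.0, -0.0, -0.01]], [[6.9, -0.2, 47.0], [-0.0, -0.0, -0.01]]]
```

View pics/w20z.png

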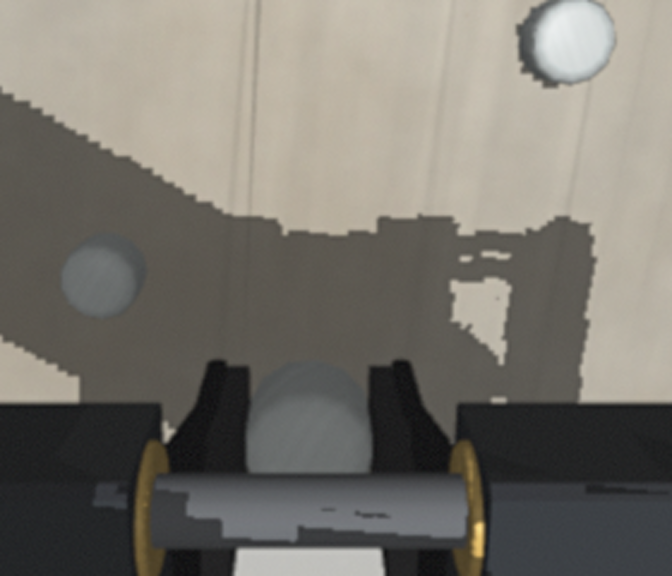

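carry_out([
  [[3,0,20],[0,0,0]],
  [[6,0,40],[0,0,0]],
  [[7,0,46],[0,0,0]],
  [[7,0,46],[0,0,0]],
  [[7,0,46],[0,0,0]],
  [[7,0,46],[0,0,0]],
  [[6,0,45],[0,0,0]],
  [[5,0,40],[0,0,0]],
  [[0,10,0],[0,0,0]],
  [[0,20,0],[0,0,0]],
  [[0,0,0],[0,0,0]],
  [[0,0,0],[0,0,0]],
])

```text
time_s: 26.3
tool_pos: [0.5118, -0.03, 0.0876]
tool_rot: [-90.0, 0.1, 5.0]
force: [0.7, 0.3, 1.2]
grip_width: 0.0253
```

```bash
python3 - <<'E'
from h import *
p,R,im=snap('w21')
print('shaft2',proj('wrist',[.5069,.0362,.034],(p,R)))
plan([.5128,-.0303,.05],5)
E
```

```text
t 26.3 [0.5118, -0.03, 0.0876] [-89.95, 0.15, 4.99] [0.7, 0.3, 1.2] 0.0253
shaft2 [280.14989535 135.51695421]
pos [ 0.5126 -0.0303  0.0884] rot [-8.998e+01  6.000e-02  4.960e+00] turn [-0.02 -0.04 -0.06] shift_tool_mm_nowframe [ 0.2 38.4 -0. ] rows>= 1
[[[0.2, 38.4, -0.0], [-0.02, -0.04, -0.06]]]
```

View pics/w21z.png

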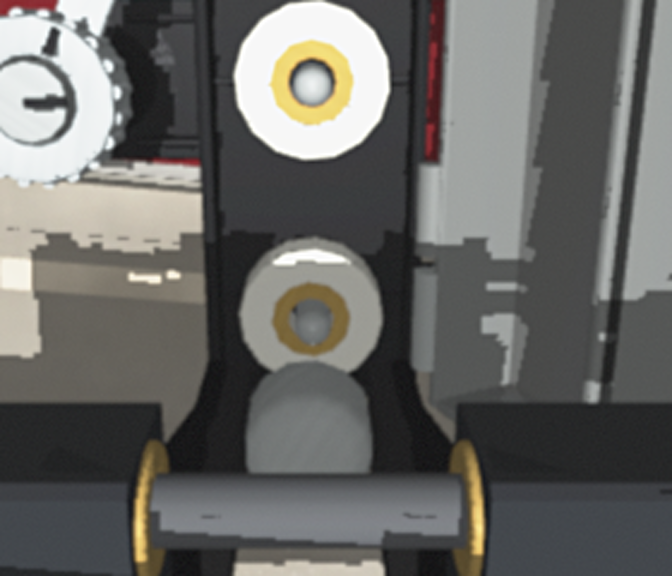

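carry_out([
  [[0.2,12,0],[0,0,0]],
  [[0,15,0],[0,0,0]],
  [[0,11,0],[0,0,0]],
  [[0,0,0],[0,0,0]],
  [[0,0,0],[0,0,0]],
], squeeze=60)

```text
time_s: 26.85
tool_pos: [0.5129, -0.0302, 0.05]
tool_rot: [-90.0, 0.1, 5.0]
force: [0.2, -0.4, -0.2]
grip_width: 0.0251
```

```bash
python3 - <<'E'
from h import *
p,R,im=snap('w22')
print('shaft2',proj('wrist',[.5069,.0362,.034],(p,R)))
plan([.5128,-.0303,.05],5)
E
```

```text
t 26.85 [0.5129, -0.0302, 0.05] [-89.97, 0.06, 4.98] [0.2, -0.4, -0.2] 0.0251
shaft2 [278.13856654 140.5605348 ]
pos [ 0.5134 -0.0302  0.0505] rot [-89.99   0.     4.99] turn [-0.01 -0.01 -0.  ] shift_tool_mm_nowframe [-0.6  0.5 -0. ] rows>= 1
[[[-0.6, 0.5, -0.0], [-0.01, -0.01, -0.0]]]
```

View pics/w22z.png

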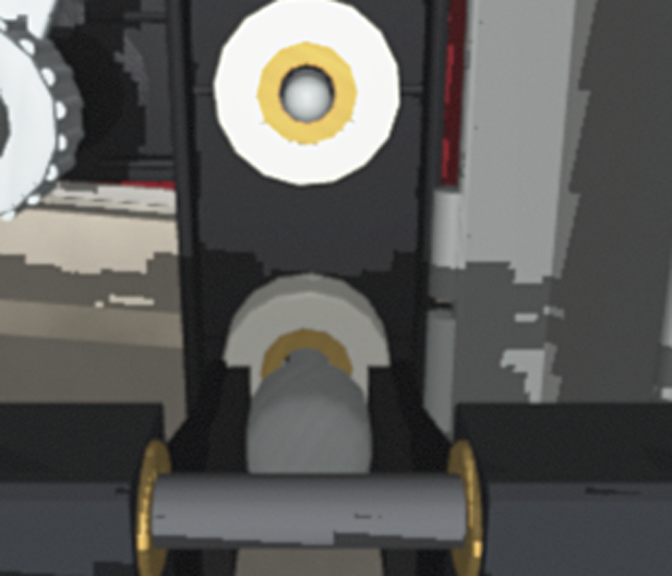

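carry_out([
  [[-0.5,5,0],[0,0,0]],
  [[0,4,0],[0,0,0]],
  [[0,2,0],[0,0,0]],
  [[0,0,0],[0,0,0]],
  [[0,0,0],[0,0,0]],
])

```text
time_s: 27.4
tool_pos: [0.5128, -0.0299, 0.0395]
tool_rot: [-90.0, -0.0, 5.0]
force: [-0.7, 2.2, -0.4]
grip_width: 0.025
```

carry_out([
  [[0,2,0],[0,0,0]],
  [[0,2,0],[0,0,0]],
  [[0,0,0],[0,0,0]],
])

```text
time_s: 27.7
tool_pos: [0.5128, -0.0287, 0.0361]
tool_rot: [-89.9, -0.0, 5.0]
force: [-1.8, 4.0, 2.0]
grip_width: 0.0249
```

carry_out([
  [[0,0,0.8],[0,0,0]],
  [[0,2,0],[0,0,0]],
  [[0,2,0],[0,0,0]],
  [[0,0,0],[0,0,0]],
])

```text
time_s: 28.1
tool_pos: [0.5128, -0.0285, 0.0323]
tool_rot: [-90.0, 0.0, 5.0]
force: [-3.9, 4.2, 6.4]
grip_width: 0.025
```

carry_out([
  [[-0.3,1.5,0],[0,0,0]],
  [[0,1.5,0],[0,0,0]],
  [[0,0,0],[0,0,0]],
])

```text
time_s: 28.4
tool_pos: [0.5128, -0.0285, 0.03]
tool_rot: [-90.0, -0.0, 5.0]
force: [-4.4, 4.8, 10.2]
grip_width: 0.0252
```

```bash
python3 - <<'E'
from h import *
p,R,im=snap('w23')
E
```

```text
t 28.4 [0.5128, -0.0285, 0.03] [-89.99, -0.02, 5.02] [-4.4, 4.8, 10.2] 0.0252
```

View pics/w23z.png

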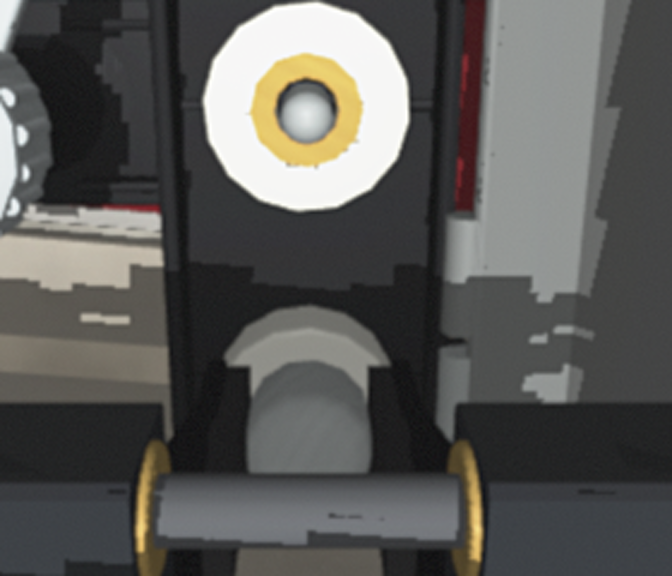

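carry_out([
  [[0,1,0],[0,0,0]],
  [[0,1,0],[0,0,0]],
  [[0,0,0],[0,0,0]],
])

```text
time_s: 28.75
tool_pos: [0.5129, -0.0285, 0.0294]
tool_rot: [-90.0, 0.0, 5.0]
force: [-10.1, 4.2, 24.7]
grip_width: 0.025
```

carry_out([
  [[0,-2,0],[0,0,0]],
  [[0,0,0],[0,0,0]],
  [[0,0,0],[0,0,0]],
  [[0,0,0],[0,0,0]],
  [[0,-15,0],[0,0,0]],
  [[0,-30,0],[0,0,0]],
  [[0,-35,-20],[0,0,0]],
  [[0,-20,-30],[0,0,0]],
  [[0,0,0],[0,0,0]],
  [[0,0,0],[0,0,0]],
], jaw=0.53)

```text
time_s: 29.75
tool_pos: [0.5171, -0.0801, 0.1296]
tool_rot: [-90.0, -0.1, 4.9]
force: [0.6, 0.2, -0.0]
grip_width: 0.0466
```

```bash
python3 - <<'E'
from h import *
p,R,im=snap('w24',(50,290,150,430))
plan([.424,-.362,.09],5)
E
```

```text
t 29.75 [0.5171, -0.0801, 0.1296] [-90.04, -0.08, 4.87] [0.6, 0.2, -0.0] 0.0466
pos [ 0.5165 -0.079   0.1287] rot [-8.998e+01  1.000e-02  4.970e+00] turn [-0.02 -0.03 -0.01] shift_tool_mm_nowframe [-116.7   38.6 -273.9] rows>= 7
[[[-16.7, 5.5, -39.1], [-0.0, -0.0, -0.0]], [[-16.7, 5.5, -39.1], [-0.0, -0.0, -0.0]], [[-16.7, 5.5, -39.1], [-0.0, -0.0, -0.0]], [[-16.7, 5.5, -39.1], [-0.0, -0.0, -0.0]], [[-16.7, 5.5, -39.1], [-0.0, -0.0, -0.0]], [[-16.7, 5.5, -39.1], [-0.0, -0.0, -0.0]], [[-16.7, 5.5, -39.1], [-0.0, -0.0, -0.0]]]
```

View pics/w24z.png

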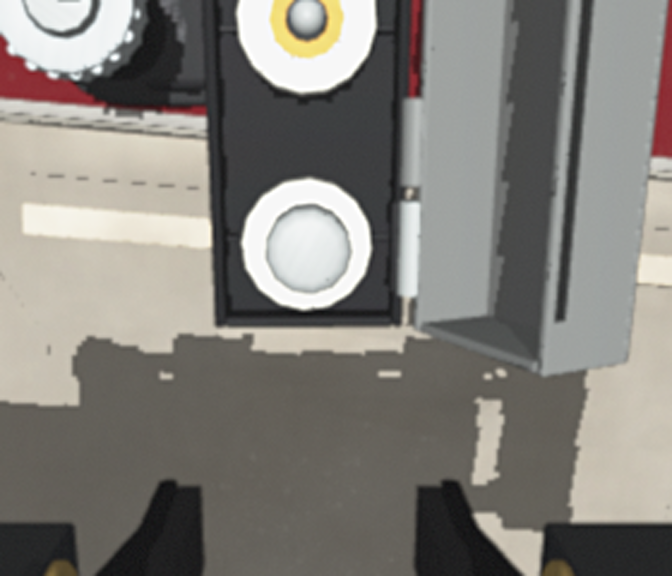

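carry_out([
  [[-8,3,-18],[0,0,0]],
  [[-15,5,-36],[0,0,0]],
  [[-17,6,-40],[0,0,0]],
  [[-17,6,-40],[0,0,0]],
  [[-17,6,-40],[0,0,0]],
  [[-17,6,-40],[0,0,0]],
  [[-15,5,-36],[0,0,0]],
  [[-11,2,-24],[0,0,0]],
  [[0,0,0],[0,0,0]],
  [[0,0,0],[0,0,0]],
  [[0,0,0],[0,0,0]],
])

```text
time_s: 30.9
tool_pos: [0.4249, -0.3602, 0.0892]
tool_rot: [-89.9, 0.0, 5.2]
force: [0.2, 0.9, -0.1]
grip_width: 0.0458
```

```bash
cat >> h.py <<'E'
def capsee(n,half=40):
    p,R,im=snap(n)
    e=proj('wrist',[p[0],p[1],.02],(p,R)); print('expected cap top',e)
    x,y=int(e[0]),int(e[1])
    c=cv2.convertScaleAbs(im[y-half:y+30,x-half:x+half,::-1],alpha=1.6); print('crop origin',x-half,y-half,'x8')
    cv2.imwrite(f'pics/{n}c.png',cv2.resize(c,None,fx=8,fy=8,interpolation=cv2.INTER_NEAREST))
def go(uv,z,zt,dz=0):
    p,R,o=tool(); t=atz('wrist',uv,z,(p,R)); print(t); plan([*t[:2],zt],5)
E
python3 -c "
from h import *
capsee('w25')"
```

```text
t 30.9 [0.4249, -0.3602, 0.0892] [-89.91, 0.0, 5.16] [0.2, 0.9, -0.1] 0.0458
expected cap top [278.57374449 228.51140297]
crop origin 238 188 x8
```

View pics/w25c.png

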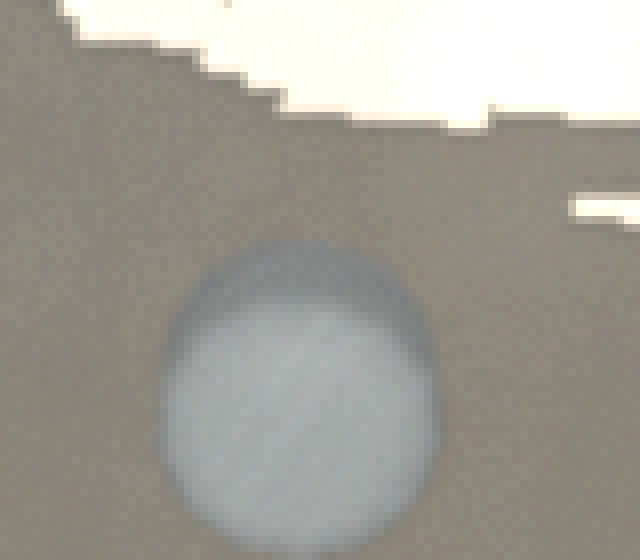

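```bash
python3 -c "
from h import *
go((275.6,240.8),.02,.005)"
```

```text
[ 0.42375746 -0.3700525   0.02      ]
pos [ 0.425  -0.3603  0.0894] rot [-8.994e+01 -1.000e-02  5.170e+00] turn [-0.06  0.17  0.01] shift_tool_mm_nowframe [-2.2 84.4 -9.7] rows>= 2
[[[-1.1, 42.2, -4.8], [-0.03, 0.09, 0.0]], [[-1.1, 42.2, -4.8], [-0.03, 0.09, 0.0]]]
```

carry_out([
  [[-2,30,-8],[0,0,0]],
  [[0,30,0],[0,0,0]],
  [[0,13,0],[0,0,0]],
  [[0,3,0],[0,0,0]],
  [[0,0,0],[0,0,0]],
  [[0,0,0],[0,0,0]],
])

```text
time_s: 31.55
tool_pos: [0.4238, -0.371, 0.015]
tool_rot: [-90.1, -0.1, 5.0]
force: [0.6, -0.4, -0.2]
grip_width: 0.0461
```

carry_out([
  [[0,10,0.8],[0,0,0]],
  [[0,0,0],[0,0,0]],
  [[0,0,0],[0,0,0]],
])

```text
time_s: 31.85
tool_pos: [0.4225, -0.3698, 0.0035]
tool_rot: [-90.0, 0.0, 5.0]
force: [0.3, -0.7, -0.4]
grip_width: 0.0463
```

carry_out([
  [[0,0,0],[0,0,0]],
  [[0,0,0],[0,0,0]],
  [[0,0,0],[0,0,0]],
  [[0,0,0],[0,0,0]],
  [[0,0,0],[0,0,0]],
], jaw=0.15, squeeze=60)

```text
time_s: 32.35
tool_pos: [0.4227, -0.37, 0.0037]
tool_rot: [-90.0, -0.0, 5.0]
force: [-0.3, -0.3, 0.8]
grip_width: 0.0247
```

carry_out([
  [[0,-10,0],[0,0,0]],
  [[0,-35,0],[0,0,0]],
  [[0,-40,0],[0,0,0]],
  [[0,-30,0],[0,0,0]],
  [[0,0,0],[0,0,0]],
  [[0,0,0],[0,0,0]],
])

```text
time_s: 32.95
tool_pos: [0.4229, -0.3702, 0.1197]
tool_rot: [-90.1, -0.1, 5.0]
force: [1.2, -0.0, -0.6]
grip_width: 0.0245
```

```bash
python3 - <<'E'
from h import *
p,R,im=snap('w26')
print('expected cap top',proj('wrist',[p[0],p[1],p[2]+.0155],(p,R)))
plan([.507,.0367,.12],5)
E
```

```text
t 32.95 [0.4229, -0.3702, 0.1197] [-90.1, -0.06, 4.98] [1.2, -0.0, -0.6] 0.0245
expected cap top [278.75435433 287.73040775]
pos [ 0.4222 -0.3696  0.1183] rot [-8.999e+01  3.000e-02  4.980e+00] turn [-0.01 -0.02 -0.03] shift_tool_mm_nowframe [119.8  -1.7 397.4] rows>= 9
[[[13.3, -0.2, 44.2], [-0.0, -0.0, -0.0]], [[13.3, -0.2, 44.2], [-0.0, -0.0, -0.0]], [[13.3, -0.2, 44.2], [-0.0, -0.0, -0.0]], [[13.3, -0.2, 44.2], [-0.0, -0.0, -0.0]], [[13.3, -0.2, 44.2], [-0.0, -0.0, -0.0]], [[13.3, -0.2, 44.2], [-0.0, -0.0, -0.0]], [[13.3, -0.2, 44.2], [-0.0, -0.0, -0.0]], [[13.3, -0.2, 44.2], [-0.0, -0.0, -0.0]], [[13.3, -0.2, 44.2], [-0.0, -0.0, -0.0]]]
```

View pics/w26z.png

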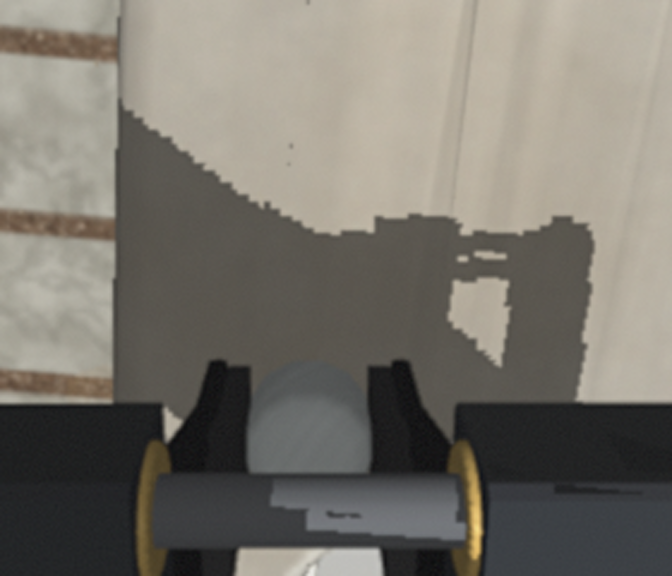

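carry_out([
  [[8,0,18],[0,0,0]],
  [[16,0,38],[0,0,0]],
  [[16,0,46],[0,0,0]],
  [[15,0,46],[0,0,0]],
  [[14,0,46],[0,0,0]],
  [[13,0,46],[0,0,0]],
  [[12,0,46],[0,0,0]],
  [[12,0,46],[0,0,0]],
  [[9,0,40],[0,0,0]],
  [[4,0,26],[0,0,0]],
  [[0,0,0],[0,0,0]],
  [[0,0,0],[0,0,0]],
])

```text
time_s: 34.2
tool_pos: [0.5055, 0.0371, 0.1172]
tool_rot: [-90.0, 0.2, 5.1]
force: [1.1, 0.1, -0.5]
grip_width: 0.0248
```

carry_out([
  [[0,15,0],[0,0,0]],
  [[0,20,0],[0,0,0]],
  [[0,0,0],[0,0,0]],
  [[0,0,0],[0,0,0]],
])

```text
time_s: 34.6
tool_pos: [0.5058, 0.0358, 0.0826]
tool_rot: [-90.0, 0.1, 4.9]
force: [1.1, -0.2, 0.7]
grip_width: 0.0249
```

```bash
python3 - <<'E'
from h import *
p,R,im=snap('w27')
print('shaft3',proj('wrist',[.501,.1028,.034],(p,R)))
plan([.5065,.0374,.048],5)
E
```

```text
t 34.6 [0.5058, 0.0358, 0.0826] [-89.98, 0.12, 4.88] [1.1, -0.2, 0.7] 0.0249
shaft3 [280.13645535 134.83461067]
pos [0.5065 0.0362 0.0834] rot [-9.0e+01  3.0e-02  4.9e+00] turn [-0.   -0.1  -0.03] shift_tool_mm_nowframe [ 0.1 35.4  1.2] rows>= 1
[[[0.1, 35.4, 1.2], [-0.0, -0.1, -0.03]]]
```

View pics/w27z.png

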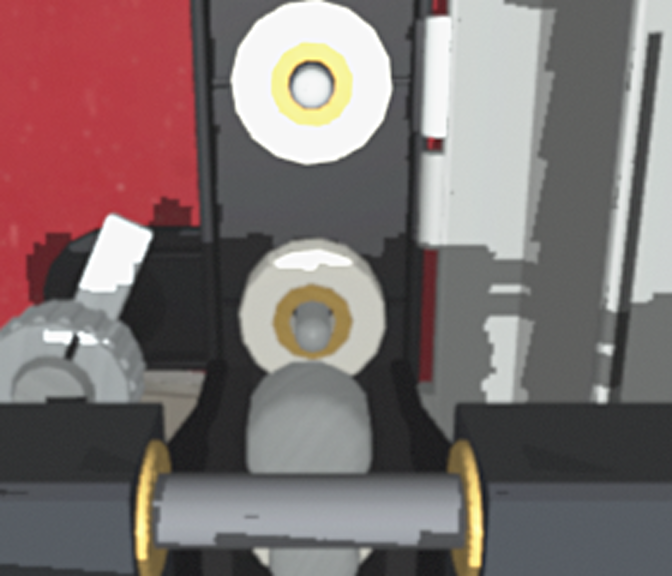

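carry_out([
  [[0.1,15,1.2],[0,0,0]],
  [[0,15,0],[0,0,0]],
  [[0,8,0],[0,0,0]],
  [[0,3,0],[0,0,0]],
  [[0,0,0],[0,0,0]],
  [[0,0,0],[0,0,0]],
])

```text
time_s: 35.25
tool_pos: [0.5069, 0.0383, 0.0427]
tool_rot: [-90.0, -0.0, 5.0]
force: [0.0, -0.4, -0.4]
grip_width: 0.025
```

carry_out([
  [[0,2,0],[0,0,0]],
  [[0,1.5,0],[0,0,0]],
  [[0,0,0],[0,0,0]],
])

```text
time_s: 35.55
tool_pos: [0.5066, 0.0381, 0.039]
tool_rot: [-90.0, 0.0, 5.0]
force: [0.0, -1.3, -0.4]
grip_width: 0.025
```

carry_out([
  [[0,2,-0.6],[0,0,0]],
  [[0,2,0],[0,0,0]],
  [[0,0,0],[0,0,0]],
])

```text
time_s: 35.85
tool_pos: [0.5068, 0.0375, 0.0352]
tool_rot: [-90.0, -0.0, 5.0]
force: [-0.4, -0.8, 1.7]
grip_width: 0.0252
```

carry_out([
  [[0,2,0],[0,0,0]],
  [[0,2,0],[0,0,0]],
  [[0,1,0],[0,0,0]],
  [[0,0,0],[0,0,0]],
])

```text
time_s: 36.25
tool_pos: [0.5069, 0.0375, 0.0315]
tool_rot: [-90.1, 0.0, 5.0]
force: [-4.7, -0.7, 12.9]
grip_width: 0.025
```

carry_out([
  [[0,1,0],[0,0,0]],
  [[0,1.5,0],[0,0,0]],
  [[0,0,0],[0,0,0]],
])

```text
time_s: 36.55
tool_pos: [0.5069, 0.0375, 0.0293]
tool_rot: [-90.1, 0.0, 5.0]
force: [-6.3, -0.8, 16.8]
grip_width: 0.0247
```

carry_out([
  [[0,1,0],[0,0,0]],
  [[0,0,0],[0,0,0]],
])

```text
time_s: 36.75
tool_pos: [0.5069, 0.0375, 0.0292]
tool_rot: [-90.1, 0.0, 5.0]
force: [-8.5, -1.0, 25.6]
grip_width: 0.0245
```

Stopped at the same height with rising force: home. Release and lift.

carry_out([
  [[0,-2,0],[0,0,0]],
  [[0,0,0],[0,0,0]],
  [[0,0,0],[0,0,0]],
  [[0,0,0],[0,0,0]],
  [[0,-15,0],[0,0,0]],
  [[0,-30,0],[0,0,0]],
  [[0,-35,-20],[0,0,0]],
  [[0,-20,-30],[0,0,0]],
  [[0,0,0],[0,0,0]],
  [[0,0,0],[0,0,0]],
], jaw=0.53)

```text
time_s: 37.75
tool_pos: [0.5114, -0.0128, 0.1296]
tool_rot: [-90.0, -0.1, 4.9]
force: [1.1, -0.3, -0.6]
grip_width: 0.0462
```

```bash
python3 - <<'E'
from h import *
p,R,im=snap('w28',(50,290,150,430))
save('top','t28')
plan([.5685,-.275,.09],5)
E
```

```text
t 37.75 [0.5114, -0.0128, 0.1296] [-90.02, -0.09, 4.88] [1.1, -0.3, -0.6] 0.0462
pos [ 0.5104 -0.0112  0.1282] rot [-8.997e+01  5.000e-02  5.040e+00] turn [-0.03  0.04 -0.05] shift_tool_mm_nowframe [  34.7   38.  -267.9] rows>= 6
[[[5.8, 6.3, -44.6], [-0.01, 0.01, -0.01]], [[5.8, 6.3, -44.6], [-0.01, 0.01, -0.01]], [[5.8, 6.3, -44.6], [-0.01, 0.01, -0.01]], [[5.8, 6.4, -44.6], [-0.01, 0.01, -0.01]], [[5.8, 6.4, -44.6], [-0.01, 0.01, -0.01]], [[5.8, 6.4, -44.6], [-0.01, 0.01, -0.01]]]
```

View pics/w28z.png

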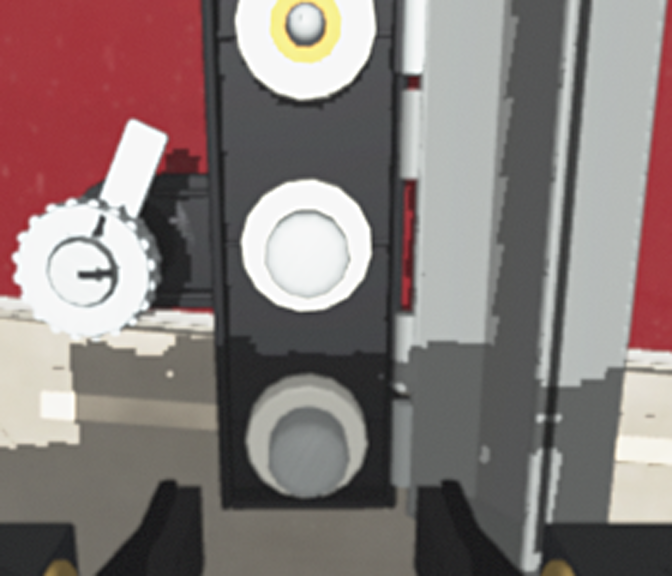

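View pics/t28.png

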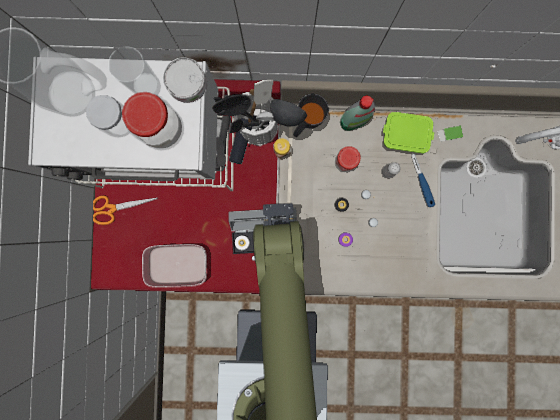

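Two caps home; remaining caps are unmoved at (373,222) and (366,195). Next the cap near (.568,-.278).

carry_out([
  [[2,2,-18],[0,0,0]],
  [[5,5,-36],[0,0,0]],
  [[6,6,-44],[0,0,0]],
  [[6,6,-44],[0,0,0]],
  [[6,7,-44],[0,0,0]],
  [[5,7,-42],[0,0,0]],
  [[5,5,-38],[0,0,0]],
  [[0,0,0],[0,0,0]],
  [[0,0,0],[0,0,0]],
  [[0,0,0],[0,0,0]],
])

```text
time_s: 38.85
tool_pos: [0.5689, -0.2726, 0.0899]
tool_rot: [-89.9, 0.0, 5.1]
force: [0.2, 0.4, 0.8]
grip_width: 0.046
```

```bash
python3 -c "
from h import *
capsee('w29')"
```

```text
t 38.85 [0.5689, -0.2726, 0.0899] [-89.91, 0.04, 5.09] [0.2, 0.4, 0.8] 0.046
expected cap top [278.64321832 228.1654707 ]
crop origin 238 188 x8
```

View pics/w29c.png

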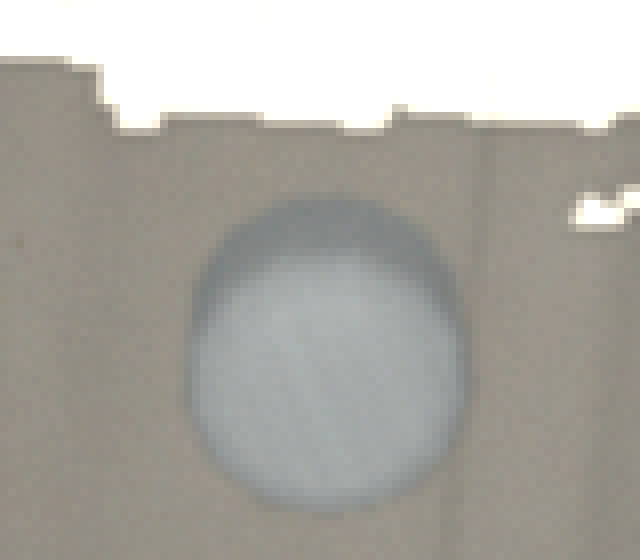

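```bash
python3 -c "
from h import *
go((279.2,235.4),.02,.015)"
```

```text
[ 0.57003906 -0.27802974  0.02      ]
pos [ 0.5691 -0.2723  0.0903] rot [-8.995e+01  2.000e-02  5.130e+00] turn [-0.05  0.13 -0.02] shift_tool_mm_nowframe [ 0.5 75.3 -5.8] rows>= 2
[[[0.2, 37.7, -2.9], [-0.03, 0.07, -0.01]], [[0.2, 37.7, -2.9], [-0.03, 0.07, -0.01]]]
```

carry_out([
  [[0.5,30,-4.6],[0,0,0]],
  [[0,30,0],[0,0,0]],
  [[0,13,0],[0,0,0]],
  [[0,3,0],[0,0,0]],
  [[0,0,0],[0,0,0]],
  [[0,0,0],[0,0,0]],
])

```text
time_s: 39.5
tool_pos: [0.5711, -0.2788, 0.0162]
tool_rot: [-90.1, -0.1, 5.0]
force: [-0.7, -0.5, -0.2]
grip_width: 0.0461
```

carry_out([
  [[-0.5,11.5,0.6],[0,0,0]],
  [[0,0,0],[0,0,0]],
  [[0,0,0],[0,0,0]],
])

```text
time_s: 39.8
tool_pos: [0.569, -0.2781, 0.0028]
tool_rot: [-90.0, 0.0, 5.0]
force: [-0.7, 1.1, 0.1]
grip_width: 0.046
```

carry_out([
  [[0,0,0],[0,0,0]],
  [[0,0,0],[0,0,0]],
  [[0,0,0],[0,0,0]],
  [[0,0,0],[0,0,0]],
  [[0,0,0],[0,0,0]],
], jaw=0.15, squeeze=60)

```text
time_s: 40.3
tool_pos: [0.5694, -0.2783, 0.0032]
tool_rot: [-90.0, -0.0, 5.0]
force: [-0.0, 0.9, -0.2]
grip_width: 0.0251
```

carry_out([
  [[0,-10,0],[0,0,0]],
  [[0,-35,0],[0,0,0]],
  [[0,-40,0],[0,0,0]],
  [[0,-30,0],[0,0,0]],
  [[0,0,0],[0,0,0]],
  [[0,0,0],[0,0,0]],
])

```text
time_s: 40.9
tool_pos: [0.5697, -0.2784, 0.1192]
tool_rot: [-90.1, -0.1, 5.0]
force: [-0.7, 0.2, -1.2]
grip_width: 0.0249
```

```bash
python3 - <<'E'
from h import *
p,R,im=snap('w30')
print('expected cap top',proj('wrist',[p[0],p[1],p[2]+.0155],(p,R)))
plan([.501,.1029,.12],5)
E
```

```text
t 40.9 [0.5697, -0.2784, 0.1192] [-90.08, -0.08, 4.98] [-0.7, 0.2, -1.2] 0.0249
expected cap top [278.76578219 287.71925839]
pos [ 0.5688 -0.2781  0.1178] rot [-9.00e+01  5.00e-02  4.98e+00] turn [-0.   -0.02 -0.05] shift_tool_mm_nowframe [-34.4  -2.2 385.5] rows>= 9
[[[-3.8, -0.2, 42.8], [-0.0, -0.0, -0.01]], [[-3.8, -0.2, 42.8], [-0.0, -0.0, -0.01]], [[-3.8, -0.2, 42.8], [-0.0, -0.0, -0.01]], [[-3.8, -0.2, 42.8], [-0.0, -0.0, -0.01]], [[-3.8, -0.2, 42.8], [-0.0, -0.0, -0.01]], [[-3.8, -0.2, 42.8], [-0.0, -0.0, -0.01]], [[-3.8, -0.2, 42.8], [-0.0, -0.0, -0.01]], [[-3.8, -0.2, 42.8], [-0.0, -0.0, -0.01]], [[-3.8, -0.2, 42.8], [-0.0, -0.0, -0.01]]]
```

View pics/w30z.png

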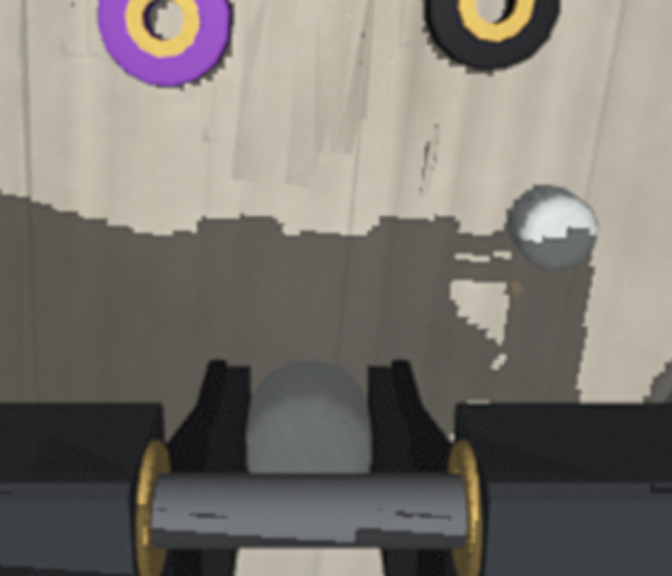

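carry_out([
  [[-1,0,15],[0,0,0]],
  [[-3,0,34],[0,0,0]],
  [[-4,0,44],[0,0,0]],
  [[-4,0,45],[0,0,0]],
  [[-4,0,45],[0,0,0]],
  [[-4,0,45],[0,0,0]],
  [[-4,0,45],[0,0,0]],
  [[-4,0,45],[0,0,0]],
  [[-4,0,40],[0,0,0]],
  [[-2,0,27],[0,0,0]],
  [[0,0,0],[0,0,0]],
  [[0,0,0],[0,0,0]],
])

```text
time_s: 42.15
tool_pos: [0.5005, 0.1032, 0.117]
tool_rot: [-90.0, 0.1, 5.1]
force: [0.2, -0.6, -0.6]
grip_width: 0.0248
```

carry_out([
  [[0,15,0],[0,0,0]],
  [[0,20,0],[0,0,0]],
  [[0,0,0],[0,0,0]],
  [[0,0,0],[0,0,0]],
])

```text
time_s: 42.55
tool_pos: [0.5014, 0.1014, 0.082]
tool_rot: [-90.0, 0.1, 4.9]
force: [0.2, -0.0, -1.2]
grip_width: 0.0248
```

```bash
python3 - <<'E'
from h import *
p,R,im=snap('w31')
print('shaft3',proj('wrist',[.501,.1028,.034],(p,R)))
plan([.501,.103,.043],5)
E
```

```text
t 42.55 [0.5014, 0.1014, 0.082] [-89.99, 0.13, 4.89] [0.2, -0.0, -1.2] 0.0248
shaft3 [278.4014284  237.13441488]
pos [0.5021 0.1017 0.0829] rot [-8.999e+01  3.000e-02  4.900e+00] turn [-0.01 -0.1  -0.03] shift_tool_mm_nowframe [-0.9 39.9  1.4] rows>= 1
[[[-0.9, 39.9, 1.4], [-0.01, -0.1, -0.03]]]
```

View pics/w31z.png

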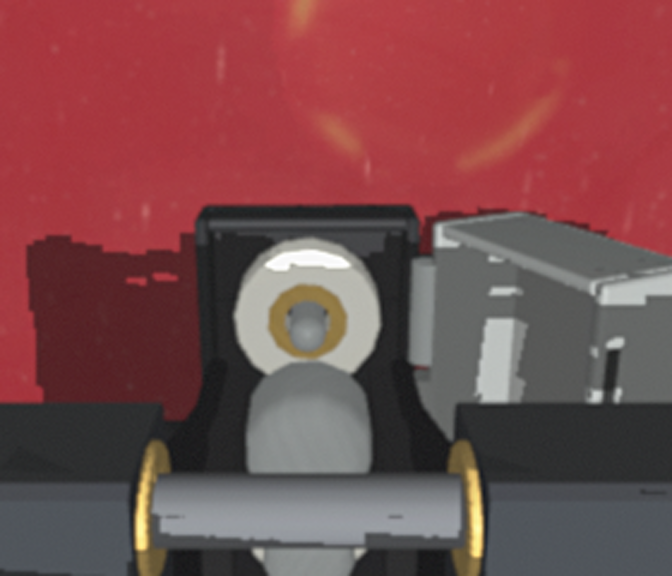

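carry_out([
  [[-0.7,15,1],[0,0,0]],
  [[0,15,0],[0,0,0]],
  [[0,8,0],[0,0,0]],
  [[0,3,0],[0,0,0]],
  [[0,0,0],[0,0,0]],
  [[0,0,0],[0,0,0]],
])

```text
time_s: 43.2
tool_pos: [0.5015, 0.1035, 0.0422]
tool_rot: [-90.0, -0.0, 5.0]
force: [0.1, 0.3, -0.2]
grip_width: 0.025
```

carry_out([
  [[0,2,0],[0,0,0]],
  [[0,1.5,0],[0,0,0]],
  [[0,0,0],[0,0,0]],
])

```text
time_s: 43.5
tool_pos: [0.5012, 0.1033, 0.0385]
tool_rot: [-90.0, -0.0, 5.0]
force: [-1.1, -0.3, -0.2]
grip_width: 0.0254
```

carry_out([
  [[0,2,0],[0,0,0]],
  [[0,2,0],[0,0,0]],
  [[0,0,0],[0,0,0]],
])

```text
time_s: 43.8
tool_pos: [0.5009, 0.103, 0.0346]
tool_rot: [-90.0, 0.0, 5.0]
force: [-2.9, -0.9, 2.2]
grip_width: 0.0252
```

carry_out([
  [[0,2,0],[0,0,0]],
  [[0,2,0],[0,0,0]],
  [[0,1,0],[0,0,0]],
  [[0,0,0],[0,0,0]],
])

```text
time_s: 44.2
tool_pos: [0.501, 0.103, 0.0309]
tool_rot: [-90.1, 0.1, 5.0]
force: [-6.4, -2.5, 15.5]
grip_width: 0.0253
```

carry_out([
  [[0,1,0],[0,0,0]],
  [[0,1.5,0],[0,0,0]],
  [[0,0,0],[0,0,0]],
])

```text
time_s: 44.5
tool_pos: [0.501, 0.103, 0.0288]
tool_rot: [-90.1, 0.1, 5.0]
force: [-7.5, -2.6, 17.5]
grip_width: 0.025
```

carry_out([
  [[0,1,0],[0,0,0]],
  [[0,0.5,0],[0,0,0]],
  [[0,0,0],[0,0,0]],
])

```text
time_s: 44.8
tool_pos: [0.501, 0.103, 0.0287]
tool_rot: [-90.2, 0.1, 5.0]
force: [-11.8, -3.3, 29.6]
grip_width: 0.0251
```

carry_out([
  [[0,-2.5,0],[0,0,0]],
  [[0,0,0],[0,0,0]],
  [[0,0,0],[0,0,0]],
  [[0,0,0],[0,0,0]],
  [[0,-15,0],[0,0,0]],
  [[0,-30,0],[0,0,0]],
  [[0,-35,-20],[0,0,0]],
  [[0,-20,-30],[0,0,0]],
  [[0,0,0],[0,0,0]],
  [[0,0,0],[0,0,0]],
], jaw=0.53)

```text
time_s: 45.8
tool_pos: [0.5061, 0.053, 0.1291]
tool_rot: [-90.0, -0.1, 4.9]
force: [-0.9, -0.5, -0.6]
grip_width: 0.0459
```

```bash
python3 - <<'E'
from h import *
p,R,im=snap('w32',(50,290,150,430))
plan([.648,-.252,.11],5)
E
```

```text
t 45.8 [0.5061, 0.053, 0.1291] [-90.02, -0.1, 4.87] [-0.9, -0.5, -0.6] 0.0459
pos [0.5054 0.0539 0.1283] rot [-8.999e+01 -1.000e-02  4.970e+00] turn [-0.01 -0.03  0.01] shift_tool_mm_nowframe [ 115.6   18.2 -317.2] rows>= 8
[[[14.4, 2.3, -39.6], [-0.0, -0.0, 0.0]], [[14.4, 2.3, -39.6], [-0.0, -0.0, 0.0]], [[14.4, 2.3, -39.6], [-0.0, -0.0, 0.0]], [[14.4, 2.3, -39.6], [-0.0, -0.0, 0.0]], [[14.4, 2.3, -39.6], [-0.0, -0.0, 0.0]], [[14.4, 2.3, -39.6], [-0.0, -0.0, 0.0]], [[14.4, 2.3, -39.7], [-0.0, -0.0, 0.0]], [[14.4, 2.3, -39.7], [-0.0, -0.0, 0.0]]]
```

View pics/w32z.png

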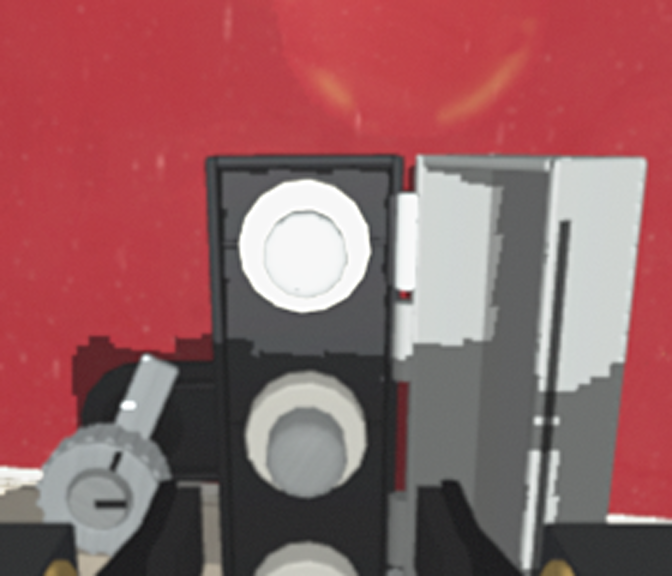

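```bash
python3 - <<'E'
from h import *
print('jam',atz('top',(348,158),.086),'shaker',atz('top',(393,169),.09),'spice',atz('top',(282,146),.1))
plan([.655,-.257,.13],-85)
E
```

```text
jam [ 0.74350974 -0.19405793  0.086     ] shaker [ 0.71576855 -0.31954663  0.09      ] spice [ 0.76941865 -0.00915232  0.1       ]
pos [0.5054 0.0539 0.1283] rot [-8.999e+01 -1.000e-02  4.970e+00] turn [-2.000e-02  8.997e+01 -0.000e+00] shift_tool_mm_nowframe [ 122.1   -1.8 -322.7] rows>= 11
[[[11.1, -0.2, -29.3], [-0.0, 8.18, -0.0]], [[15.2, -0.2, -27.5], [-0.0, 8.18, -0.0]], [[18.9, -0.2, -25.0], [-0.0, 8.18, -0.0]], [[22.3, -0.2, -22.1], [-0.0, 8.18, -0.0]], [[25.2, -0.2, -18.7], [-0.0, 8.18, -0.0]], [[27.6, -0.2, -14.9], [-0.0, 8.18, -0.0]], [[29.4, -0.2, -10.8], [-0.0, 8.18, -0.0]], [[30.7, -0.2, -6.5], [-0.0, 8.18, -0.0]], [[31.3, -0.2, -2.1], [-0.0, 8.18, -0.0]], [[31.3, -0.2, 2.4], [-0.0, 8.18, -0.0]], [[30.6, -0.2, 6.8], [-0.0, 8.18, -0.0]]]
```

carry_out([
  [[11.1,0,-29.3],[0,8.18,0]],
  [[15.2,0,-27.5],[0,8.18,0]],
  [[18.9,0,-25],[0,8.18,0]],
  [[22.3,0,-22.1],[0,8.18,0]],
  [[25.2,0,-18.7],[0,8.18,0]],
  [[27.6,0,-14.9],[0,8.18,0]],
  [[29.4,0,-10.8],[0,8.18,0]],
  [[30.7,0,-6.5],[0,8.18,0]],
  [[31.3,0,-2.1],[0,8.18,0]],
  [[31.3,0,2.4],[0,8.18,0]],
  [[30.6,0,6.8],[0,8.18,0]],
  [[0,0,0],[0,0,0]],
])

```text
time_s: 47.05
tool_pos: [0.6553, -0.2613, 0.1259]
tool_rot: [-90.1, -0.1, -85.4]
force: [-0.1, -0.7, -0.3]
grip_width: 0.0463
```

carry_out([
  [[0,10,0],[0,0,0]],
  [[0,10,0],[0,0,0]],
  [[0,0,0],[0,0,0]],
])

```text
time_s: 47.35
tool_pos: [0.6537, -0.2545, 0.105]
tool_rot: [-90.2, 0.2, -84.8]
force: [-0.6, 0.6, 0.3]
grip_width: 0.046
```

```bash
python3 -c "
from h import *
capsee('w33')"
```

```text
t 47.35 [0.6537, -0.2545, 0.105] [-90.25, 0.18, -84.81] [-0.6, 0.6, 0.3] 0.046
expected cap top [281.66782338 218.04748571]
crop origin 241 178 x8
```

View pics/w33.png

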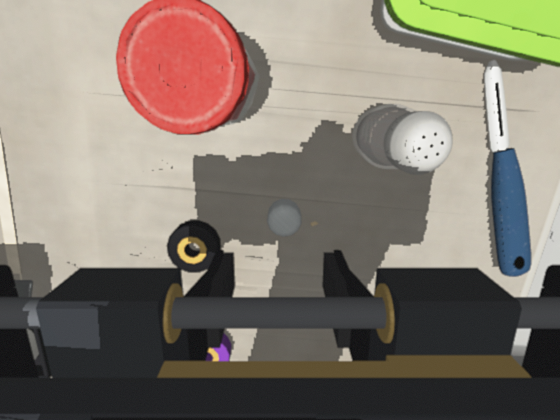

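View pics/w33c.png

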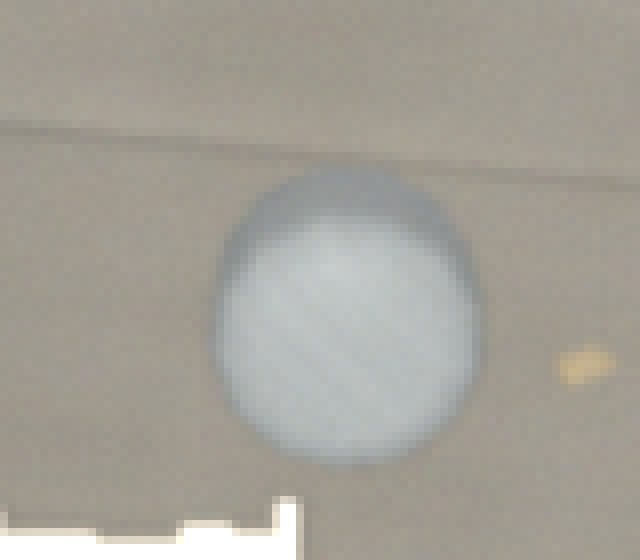

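```bash
python3 -c "
from h import *
p,R,o=tool(); t=atz('wrist',(284.5,220.3),.02,(p,R)); print(t); plan([*t[:2],.018],-85)"
```

```text
[ 0.65236409 -0.25759302  0.02      ]
pos [ 0.6542 -0.2551  0.1062] rot [-90.17   0.12 -84.84] turn [ 0.17  0.16 -0.12] shift_tool_mm_nowframe [ 2.4 88.2 -1.8] rows>= 2
[[[1.2, 44.1, -0.9], [0.08, 0.08, -0.06]], [[1.2, 44.1, -1.0], [0.08, 0.08, -0.06]]]
```

carry_out([
  [[2,25,-2],[0,0,0]],
  [[0,25,0],[0,0,0]],
  [[0,10,0],[0,0,0]],
  [[0,0,0],[0,0,0]],
  [[0,0,0],[0,0,0]],
  [[0,0,0],[0,0,0]],
])

```text
time_s: 48.0
tool_pos: [0.6547, -0.2596, 0.0499]
tool_rot: [-89.9, -0.1, -85.0]
force: [0.1, -0.6, 1.2]
grip_width: 0.0458
```

```bash
python3 -c "
from h import *
capsee('w34')"
```

```text
t 48.0 [0.6547, -0.2596, 0.0499] [-89.85, -0.07, -84.98] [0.1, -0.6, 1.2] 0.0458
expected cap top [282.00505058 246.73800245]
crop origin 242 206 x8
```

View pics/w34c.png

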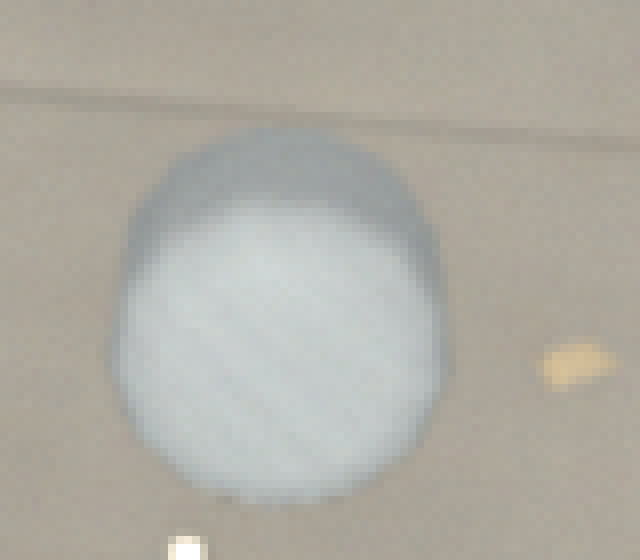

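```bash
python3 -c "
from h import *
p,R,o=tool()
c=env.get_calibration('wrist');print({k:np.round(v,4).tolist() for k,v in c.items()})
print(proj('wrist',p,(p,R)), R.round(4))
H=np.array(c['hand_eye']);print(H[:3,:3].T@(-H[:3,3]))
"
```

```text
{'fx': 341.9242, 'fy': 341.9242, 'cx': 278.3135, 'cy': 212.3369, 'hand_eye': [[1.0, -0.001, -0.0005, -0.0021], [0.0002, -0.292, 0.9564, -0.1621], [-0.0011, -0.9564, -0.292, 0.0803], [0.0, 0.0, 0.0, 1.0]]}
[282.65159007 268.83903058] [[ 0.0874  0.0025  0.9962]
 [-0.9962 -0.001   0.0874]
 [ 0.0013 -1.      0.0024]]
[0.00226481 0.02949826 0.17850966]
```

```bash
for i in 1 2 3; do python3 -c "
from h import *
p,R,o=tool()
c=env.get_calibration('wrist');print(np.array(c['hand_eye'])[:3,3], proj('wrist',p,(p,R)),o['time_s'])
c=env.get_calibration('top');print(np.array(c['t']))
"; done
```

```text
[-0.00214376 -0.16211522  0.08034322] [282.65159007 268.83903058] 48.05
[-0.04965248  0.59338942  1.4036139 ]
[-0.00214376 -0.16211522  0.08034322] [282.65159007 268.83903058] 48.05
[-0.04965248  0.59338942  1.4036139 ]
[-0.00214376 -0.16211522  0.08034322] [282.65159007 268.83903058] 48.05
[-0.04965248  0.59338942  1.4036139 ]
```

View pics/w34.png

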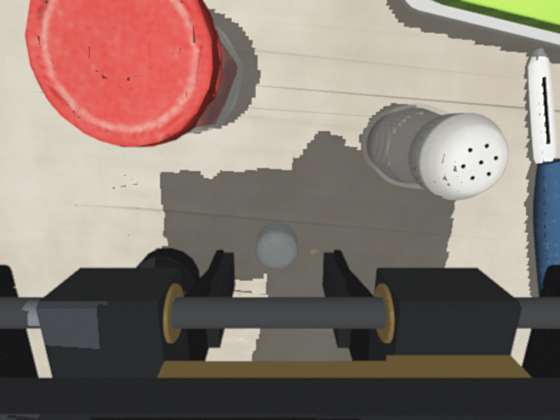

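carry_out([
  [[-0.8,20,0],[0,0,0]],
  [[0,12,0],[0,0,0]],
  [[0,0,0],[0,0,0]],
  [[0,0,0],[0,0,0]],
])

```text
time_s: 48.45
tool_pos: [0.6534, -0.2587, 0.0162]
tool_rot: [-90.0, 0.0, -85.0]
force: [0.4, -0.3, 0.3]
grip_width: 0.0462
```

```bash
python3 -c "
from h import *
snap('w35')"
```

```text
t 48.45 [0.6534, -0.2587, 0.0162] [-90.01, 0.0, -85.0] [0.4, -0.3, 0.3] 0.0462
```

View pics/w35z.png

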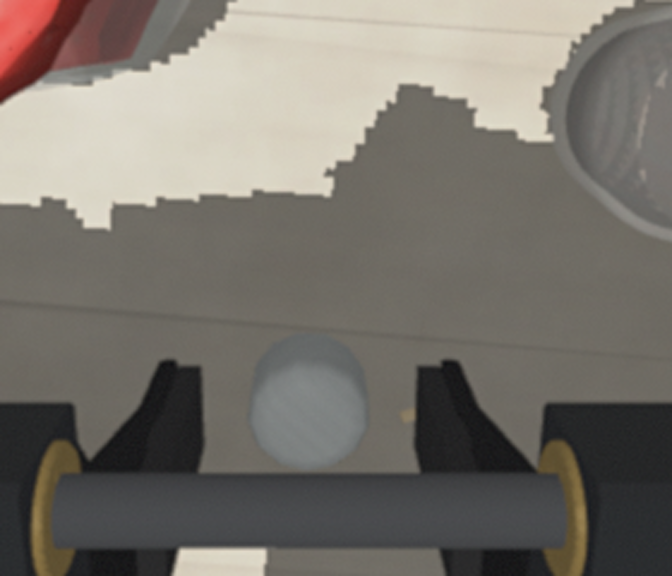

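carry_out([
  [[0,6,1.8],[0,0,0]],
  [[0,5.5,0],[0,0,0]],
  [[0,0,0],[0,0,0]],
  [[0,0,0],[0,0,0]],
])

```text
time_s: 48.9
tool_pos: [0.655, -0.2585, 0.0042]
tool_rot: [-90.0, 0.0, -85.0]
force: [-0.5, -0.9, 0.2]
grip_width: 0.0462
```

carry_out([
  [[0,0,0],[0,0,0]],
  [[0,0,0],[0,0,0]],
  [[0,0,0],[0,0,0]],
  [[0,0,0],[0,0,0]],
  [[0,0,0],[0,0,0]],
], jaw=0.15, squeeze=30)

```text
time_s: 49.4
tool_pos: [0.6553, -0.2586, 0.0047]
tool_rot: [-90.0, -0.0, -85.0]
force: [1.2, 0.7, 1.0]
grip_width: 0.0257
```

carry_out([
  [[0,-10,0],[0,0,0]],
  [[0,-35,0],[0,0,0]],
  [[0,-45,0],[0,0,0]],
  [[0,-45,0],[0,0,0]],
  [[0,0,0],[0,0,0]],
  [[0,0,0],[0,0,0]],
])

```text
time_s: 50.0
tool_pos: [0.6562, -0.2588, 0.1421]
tool_rot: [-89.8, -0.1, -85.0]
force: [-0.1, 0.3, -0.7]
grip_width: 0.0254
```

```bash
python3 - <<'E'
from h import *
snap('w36')
for q in [(143,245),(207,245),(207,287),(143,287),(175,265)]: print(q,atz('top',q,.056).round(3))
plan([.46,.05,.17],5)
E
```

```text
t 50.0 [0.6562, -0.2588, 0.1421] [-89.8, -0.11, -85.0] [-0.1, 0.3, -0.7] 0.0254
(143, 245) [0.485 0.376 0.056]
(207, 245) [0.49  0.195 0.056]
(207, 287) [0.371 0.191 0.056]
(143, 287) [0.367 0.371 0.056]
(175, 265) [0.431 0.283 0.056]
pos [ 0.655  -0.2585  0.1399] rot [-9.0e+01 -2.0e-02 -8.5e+01] turn [ 1.e-02 -9.e+01  2.e-02] shift_tool_mm_nowframe [-324.3  -30.3 -167.3] rows>= 11
[[[-29.5, -2.8, -15.2], [0.0, -8.18, 0.0]], [[-31.3, -2.7, -10.9], [0.0, -8.18, 0.0]], [[-32.6, -2.7, -6.3], [0.0, -8.18, 0.0]], [[-33.1, -2.7, -1.6], [0.0, -8.18, 0.0]], [[-33.0, -2.7, 3.1], [0.0, -8.18, 0.0]], [[-32.2, -2.7, 7.8], [0.0, -8.18, 0.0]], [[-30.8, -2.7, 12.3], [0.0, -8.18, 0.0]], [[-28.7, -2.7, 16.6], [0.0, -8.18, 0.0]], [[-26.1, -2.7, 20.5], [0.0, -8.18, 0.0]], [[-22.9, -2.7, 24.0], [0.0, -8.18, 0.0]], [[-19.3, -2.7, 27.0], [0.0, -8.18, 0.0]]]
```

View pics/w36z.png

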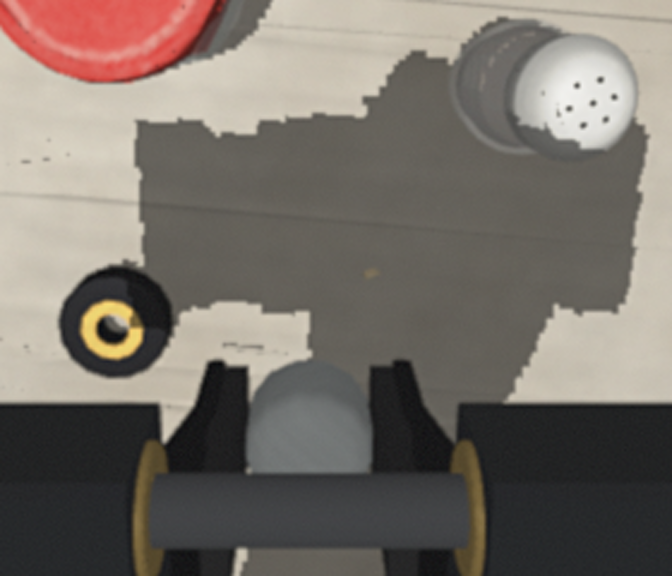

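carry_out([
  [[-29.5,-2.8,-15.2],[0,-8.18,0]],
  [[-31.3,-2.7,-10.9],[0,-8.18,0]],
  [[-32.6,-2.7,-6.3],[0,-8.18,0]],
  [[-33.1,-2.7,-1.6],[0,-8.18,0]],
  [[-33,-2.7,3.1],[0,-8.18,0]],
  [[-32.2,-2.7,7.8],[0,-8.18,0]],
  [[-30.8,-2.7,12.3],[0,-8.18,0]],
  [[-28.7,-2.7,16.6],[0,-8.18,0]],
  [[-26.1,-2.7,20.5],[0,-8.18,0]],
  [[-22.9,-2.7,24],[0,-8.18,0]],
  [[-19.3,-2.7,27],[0,-8.18,0]],
  [[0,0,0],[0,0,0]],
])

```text
time_s: 51.25
tool_pos: [0.4572, 0.0538, 0.1682]
tool_rot: [-90.0, 0.2, 5.5]
force: [-0.3, -0.3, -0.9]
grip_width: 0.0259
```

```bash
python3 - <<'E'
from h import *
snap('w37')
plan([.43,.28,.12],5)
E
```

```text
t 51.25 [0.4572, 0.0538, 0.1682] [-89.98, 0.18, 5.48] [-0.3, -0.3, -0.9] 0.0259
pos [0.4585 0.0513 0.1683] rot [-90.04   0.12   5.17] turn [ 0.04  0.17 -0.12] shift_tool_mm_nowframe [ -7.7  48.1 230.4] rows>= 5
[[[-1.5, 9.6, 46.1], [0.01, 0.03, -0.02]], [[-1.6, 9.6, 46.1], [0.01, 0.03, -0.02]], [[-1.6, 9.6, 46.1], [0.01, 0.03, -0.02]], [[-1.6, 9.6, 46.1], [0.01, 0.03, -0.02]], [[-1.7, 9.6, 46.1], [0.01, 0.03, -0.02]]]
```

View pics/w37.png

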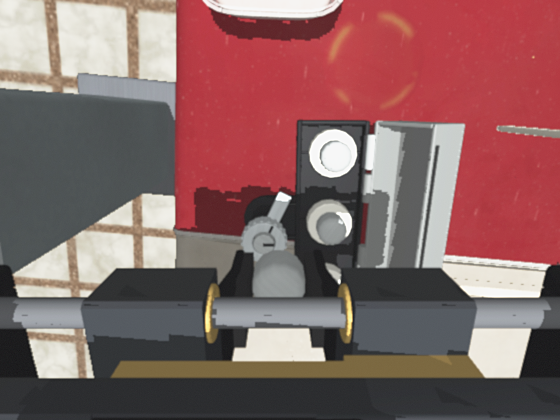

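carry_out([
  [[-1,2,20],[0,0,0]],
  [[-1,5,40],[0,0,0]],
  [[-1,8,46],[0,0,0]],
  [[-2,10,46],[0,0,0]],
  [[-2,10,44],[0,0,0]],
  [[-1,5,34],[0,0,0]],
  [[0,0,0],[0,0,0]],
  [[0,0,0],[0,0,0]],
])

```text
time_s: 52.1
tool_pos: [0.432, 0.2777, 0.128]
tool_rot: [-90.0, 0.2, 5.0]
force: [0.8, -0.7, -0.6]
grip_width: 0.0258
```

```bash
python3 - <<'E'
from h import *
snap('w38'); save('top','t38')
E
```

```text
t 52.1 [0.432, 0.2777, 0.128] [-90.02, 0.16, 4.98] [0.8, -0.7, -0.6] 0.0258
```

View pics/w38.png

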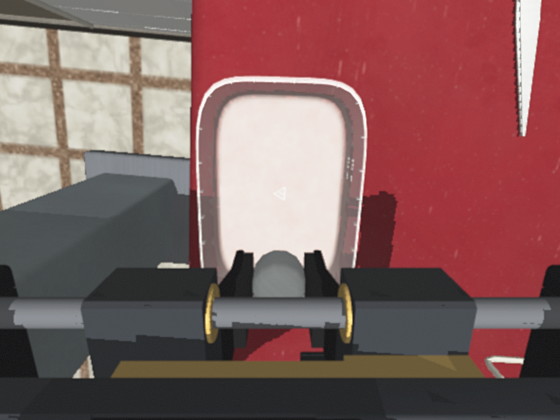

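View pics/t38.png

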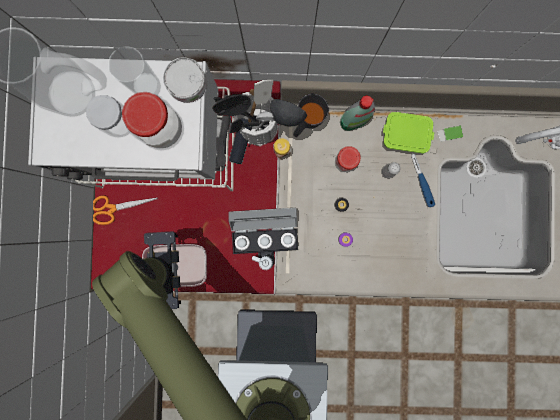

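carry_out([
  [[0,20,0],[0,0,0]],
  [[0,40,0],[0,0,0]],
  [[0,30,0],[0,0,0]],
  [[0,12,0],[0,0,0]],
  [[0,0,0],[0,0,0]],
  [[0,0,0],[0,0,0]],
])

```text
time_s: 52.8
tool_pos: [0.4334, 0.2781, 0.0284]
tool_rot: [-90.0, -0.1, 4.9]
force: [0.5, 0.3, -0.3]
grip_width: 0.0256
```

carry_out([
  [[0,0,0],[0,0,0]],
  [[0,0,0],[0,0,0]],
  [[0,0,0],[0,0,0]],
  [[0,-20,0],[0,0,0]],
  [[0,-40,0],[0,0,0]],
  [[0,-40,0],[0,0,0]],
  [[0,-20,0],[0,0,0]],
  [[0,0,0],[0,0,0]],
], jaw=0.45)

```text
time_s: 53.6
tool_pos: [0.4344, 0.2798, 0.151]
tool_rot: [-89.9, -0.4, 5.0]
force: [0.1, 0.4, -0.2]
grip_width: 0.0391
```

```bash
python3 - <<'E'
from h import *
snap('w39')
plan([.46,.0,.17],5)
E
```

```text
t 53.6 [0.4344, 0.2798, 0.151] [-89.92, -0.4, 4.98] [0.1, 0.4, -0.2] 0.0391
pos [0.4333 0.2787 0.1489] rot [-89.99  -0.21   4.97] turn [-0.01 -0.03  0.21] shift_tool_mm_nowframe [   2.5  -21.2 -280. ] rows>= 6
[[[0.4, -3.5, -46.7], [-0.0, -0.0, 0.04]], [[0.4, -3.5, -46.7], [-0.0, -0.0, 0.04]], [[0.4, -3.5, -46.7], [-0.0, -0.0, 0.04]], [[0.4, -3.5, -46.7], [-0.0, -0.0, 0.04]], [[0.4, -3.5, -46.7], [-0.0, -0.0, 0.04]], [[0.4, -3.5, -46.7], [-0.0, -0.0, 0.04]]]
```

View pics/w39.png

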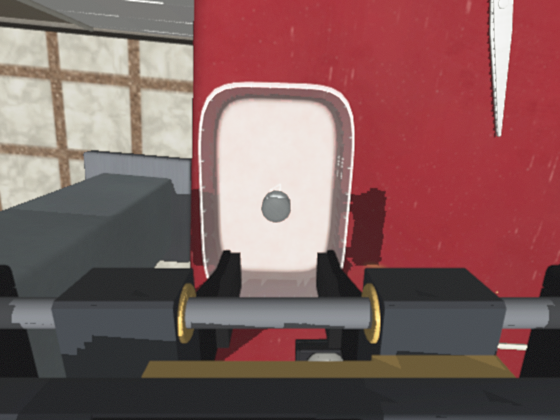

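carry_out([
  [[1,-5,-20],[0,0,0]],
  [[1,-5,-42],[0,0,0]],
  [[0,-5,-46],[0,0,0]],
  [[0,-5,-46],[0,0,0]],
  [[0,-5,-46],[0,0,0]],
  [[0,-3,-42],[0,0,0]],
  [[0,0,-30],[0,0,0]],
  [[0,0,0],[0,0,0]],
  [[0,0,0],[0,0,0]],
], jaw=0, squeeze=20)

```text
time_s: 54.55
tool_pos: [0.457, 0.0071, 0.174]
tool_rot: [-89.9, 0.1, 4.9]
force: [-0.3, 0.3, 0.2]
grip_width: 0.0001
```

```bash
cat >> h.py <<'E'
O=np.array([.5068,.0372]);EX=np.array([np.cos(np.radians(5)),np.sin(np.radians(5))]);EY=np.array([-EX[1],EX[0]])
def cw(x,y): return O+EX*x/1000+EY*y/1000
def incase():
    p,R,o=tool(); d=p[:2]-O; print('case x,y mm, z',np.round([d@EX*1000,d@EY*1000,p[2]*1000],1),'F',np.round(o['force'],1),'t',o['time_s'])
E
python3 - <<'E'
from h import *
snap('w40'); incase(); print(cw(122,-30))
plan([*cw(122,-30),.17],5)
E
```

```text
t 54.55 [0.457, 0.0071, 0.174] [-89.94, 0.13, 4.88] [-0.3, 0.3, 0.2] 0.0001
case x,y mm, z [-52.  -24.5 174.3] F [-0.1  0.1  0.4] t 54.6
[0.63095043 0.01794716]
pos [0.4572 0.0082 0.1743] rot [-89.94   0.11   5.01] turn [-0.06  0.01 -0.11] shift_tool_mm_nowframe [174.    4.   -5.5] rows>= 4
[[[43.5, 1.0, -1.4], [-0.01, 0.0, -0.03]], [[43.5, 1.0, -1.4], [-0.01, 0.0, -0.03]], [[43.5, 1.0, -1.4], [-0.01, 0.0, -0.03]], [[43.5, 1.1, -1.4], [-0.01, 0.0, -0.03]]]
```

View pics/w40.png

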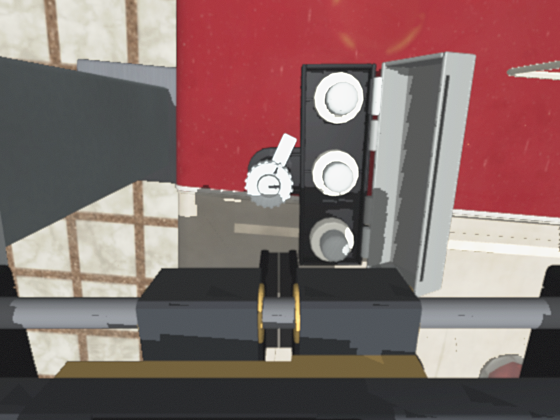

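carry_out([
  [[20,0,-1],[0,0,0]],
  [[38,0,-2],[0,0,0]],
  [[42,0,-1],[0,0,0]],
  [[42,0,-1],[0,0,0]],
  [[32,0,0],[0,0,0]],
  [[0,0,0],[0,0,0]],
  [[0,0,0],[0,0,0]],
])

```text
time_s: 55.3
tool_pos: [0.631, 0.0199, 0.1741]
tool_rot: [-89.9, 0.1, 5.2]
force: [0.0, 0.2, -0.3]
grip_width: 0.0007
```

```bash
python3 - <<'E'
from h import *
snap('w41'); incase(); save('side','s41')
plan([*cw(122,-30),.055],5)
E
```

```text
t 55.3 [0.631, 0.0199, 0.1741] [-89.88, 0.14, 5.15] [0.0, 0.2, -0.3] 0.0007
case x,y mm, z [121.7 -28.5 174.7] F [-0.2 -0.4  0.7] t 55.35
pos [0.6305 0.0189 0.1751] rot [-9.0e+01  7.0e-02  5.1e+00] turn [-0.    0.1  -0.07] shift_tool_mm_nowframe [  0.6 120.1  -1. ] rows>= 3
[[[0.2, 40.0, -0.3], [-0.0, 0.03, -0.02]], [[0.2, 40.0, -0.3], [-0.0, 0.03, -0.02]], [[0.2, 40.0, -0.3], [-0.0, 0.03, -0.02]]]
```

View pics/w41.png

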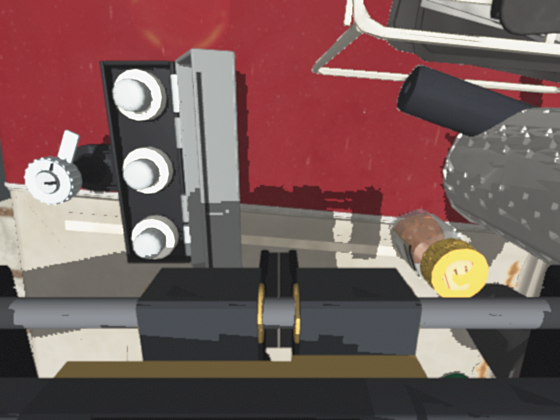

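View pics/s41.png

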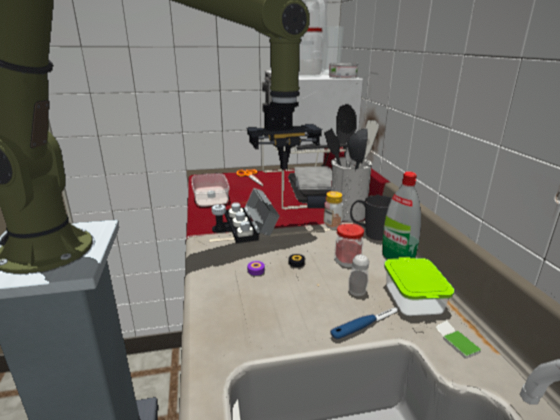

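carry_out([
  [[0,20,0],[0,0,0]],
  [[0,35,0],[0,0,0]],
  [[0,35,0],[0,0,0]],
  [[0,25,0],[0,0,0]],
  [[0,5,0],[0,0,0]],
  [[0,0,0],[0,0,0]],
])

```text
time_s: 56.0
tool_pos: [0.6308, 0.0175, 0.0556]
tool_rot: [-90.0, 0.0, 5.0]
force: [0.5, 0.4, 0.2]
grip_width: 0.0003
```

```bash
python3 - <<'E'
from h import *
snap('w42'); incase()
E
```

```text
t 56.0 [0.6308, 0.0175, 0.0556] [-90.03, 0.05, 5.0] [0.5, 0.4, 0.2] 0.0003
case x,y mm, z [123.  -30.4  56.8] F [ 0.2 -0.2  0.6] t 56.05
```

View pics/w42.png

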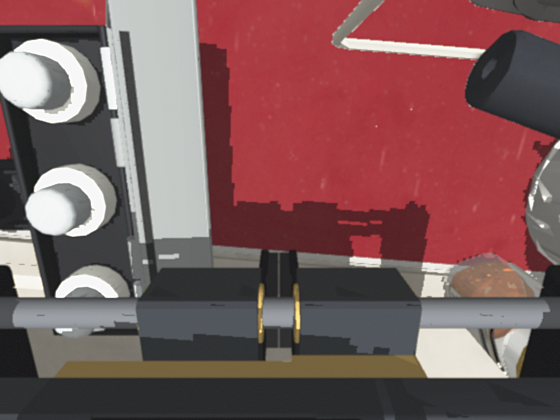

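carry_out([
  [[-10,0,0],[0,0,0]],
  [[-12,-2,0],[0,0,0]],
  [[-10,-4,0],[0,0,0]],
  [[-8,-5,0],[0,0,0]],
  [[-6,-5,0],[0,0,0]],
  [[0,0,0],[0,0,0]],
])

```text
time_s: 56.65
tool_pos: [0.5879, 0.0137, 0.0748]
tool_rot: [-90.1, -0.4, 5.0]
force: [3.8, 0.3, 2.0]
grip_width: 0.0005
```

```bash
python3 - <<'E'
from h import *
snap('w43'); incase()
E
```

```text
t 56.65 [0.5879, 0.0137, 0.0748] [-90.09, -0.43, 4.98] [3.8, 0.3, 2.0] 0.0005
case x,y mm, z [ 78.3 -30.6  73.9] F [3.3 0.1 3.1] t 56.7
```

View pics/w43.png

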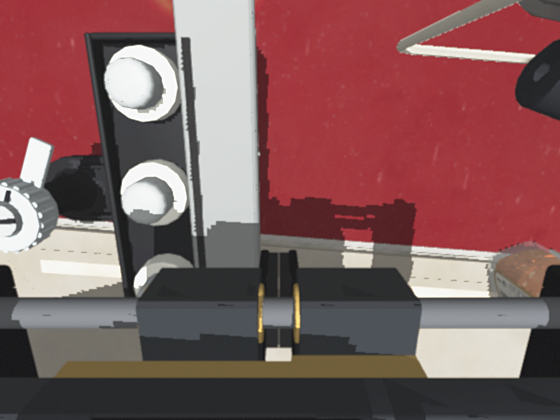

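carry_out([
  [[-7,-5,0],[0,0,0]],
  [[-7,-4,0],[0,0,0]],
  [[-8,-3,0],[0,0,0]],
  [[-8,-1,0],[0,0,0]],
  [[-8,0,0],[0,0,0]],
  [[0,0,0],[0,0,0]],
])

```text
time_s: 57.3
tool_pos: [0.546, 0.01, 0.0839]
tool_rot: [-90.0, 0.2, 5.0]
force: [-0.2, 0.0, -0.8]
grip_width: 0.0003
```

```bash
python3 - <<'E'
from h import *
snap('w44'); incase()
E
```

```text
t 57.3 [0.546, 0.01, 0.0839] [-90.04, 0.15, 4.97] [-0.2, 0.0, -0.8] 0.0003
case x,y mm, z [ 37.1 -30.5  83.9] F [ 0.8 -0.4  0.4] t 57.35
```

View pics/w44.png

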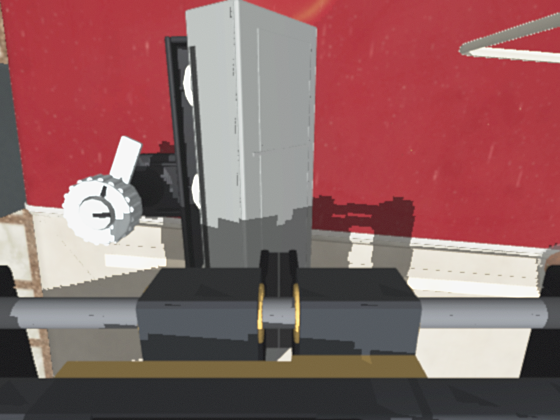

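carry_out([
  [[-8,0,0],[0,0,0]],
  [[-8,0,0],[0,0,0]],
  [[-8,2,0],[0,0,0]],
  [[-8,3,0],[0,0,0]],
  [[-6,5,0],[0,0,0]],
  [[0,0,0],[0,0,0]],
])

```text
time_s: 57.95
tool_pos: [0.5081, 0.0067, 0.0733]
tool_rot: [-90.0, 0.2, 5.0]
force: [-0.0, -0.3, 0.4]
grip_width: 0.0006
```

```bash
python3 - <<'E'
from h import *
snap('w45'); incase()
E
```

```text
t 57.95 [0.5081, 0.0067, 0.0733] [-90.03, 0.17, 4.98] [-0.0, -0.3, 0.4] 0.0006
case x,y mm, z [ -0.6 -30.6  73.6] F [-0.3  0.1 -0.1] t 58.0
```

View pics/w45.png

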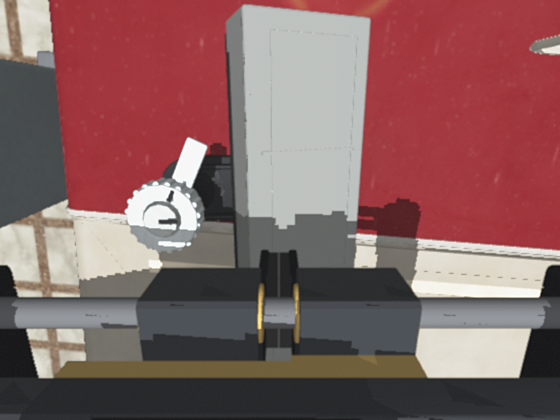

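carry_out([
  [[-5,4,0],[0,0,0]],
  [[-5,4,0],[0,0,0]],
  [[0,4,0],[0,0,0]],
  [[0,4,0],[0,0,0]],
  [[0,2,0],[0,0,0]],
  [[0,0,0],[0,0,0]],
])

```text
time_s: 58.6
tool_pos: [0.4999, 0.0062, 0.0558]
tool_rot: [-90.0, 0.0, 5.0]
force: [0.4, 0.0, -0.0]
grip_width: 0.0003
```

carry_out([
  [[0,2,0],[0,0,0]],
  [[0,1,0],[0,0,0]],
  [[0,0,0],[0,0,0]],
])

```text
time_s: 58.9
tool_pos: [0.5001, 0.0062, 0.0534]
tool_rot: [-90.0, 0.0, 5.0]
force: [-2.5, -0.4, 3.7]
grip_width: 0.0002
```

carry_out([
  [[0,1,0],[0,0,0]],
  [[0,1,0],[0,0,0]],
  [[0,0,0],[0,0,0]],
])

```text
time_s: 59.2
tool_pos: [0.5001, 0.0061, 0.0532]
tool_rot: [-90.1, 0.1, 5.0]
force: [-8.4, -0.6, 19.2]
grip_width: 0.0004
```

carry_out([
  [[0,-10,0],[0,0,0]],
  [[0,-30,0],[0,0,0]],
  [[-15,-40,-20],[0,0,0]],
  [[-25,-15,-20],[0,0,0]],
  [[0,0,-10],[0,0,0]],
  [[0,0,0],[0,0,0]],
  [[0,0,0],[0,0,0]],
], jaw=0.6)

```text
time_s: 59.9
tool_pos: [0.4648, -0.0465, 0.1457]
tool_rot: [-89.9, 0.0, 5.0]
force: [0.6, 0.9, 0.0]
grip_width: 0.0475
```

```bash
python3 - <<'E'
from h import *
p,R,im=snap('w46',(0,260,130,430)); incase()
print(proj('wrist',[*cw(-60,0),.0725],(p,R)))
E
```

```text
t 59.9 [0.4648, -0.0465, 0.1457] [-89.94, 0.01, 4.99] [0.6, 0.9, 0.0] 0.0475
case x,y mm, z [-49.2 -79.3 145.5] F [ 0.8 -0.2 -0.5] t 59.95
[261.9943329  112.62698761]
```

View pics/w46z.png

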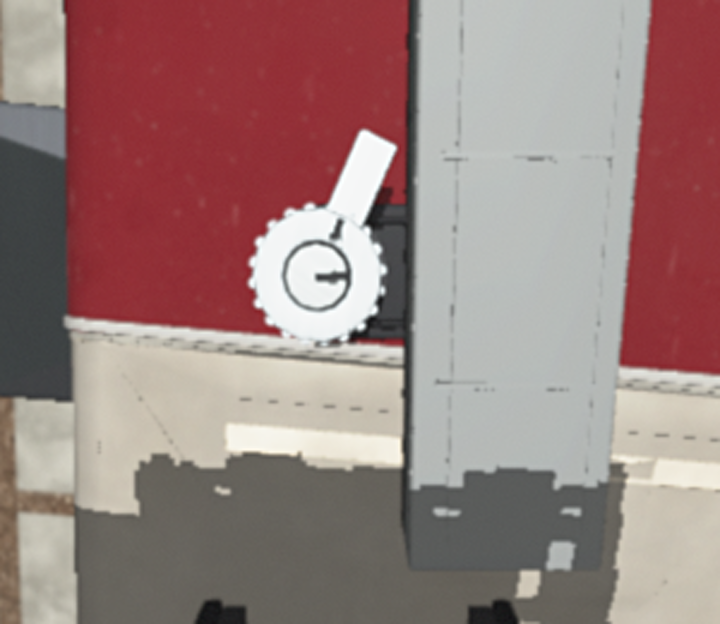

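```bash
python3 - <<'E'
from h import *
p,R,o=tool(); t=atz('wrist',(261.7,114.2),.0725,(p,R)); print(t); plan([*t[:2],.1],5)
E
```

```text
[0.44669451 0.031468   0.0725    ]
pos [ 0.4647 -0.046   0.1455] rot [-8.992e+01  5.000e-02  5.050e+00] turn [-0.08  0.05 -0.05] shift_tool_mm_nowframe [-11.1  45.6  78.7] rows>= 2
[[[-5.6, 22.8, 39.4], [-0.04, 0.02, -0.02]], [[-5.6, 22.8, 39.4], [-0.04, 0.02, -0.02]]]
```

carry_out([
  [[-4,0,20],[0,0,0]],
  [[-4,10,35],[0,0,0]],
  [[-3,15,23.5],[0,0,0]],
  [[0,15,0],[0,0,0]],
  [[0,0,0],[0,0,0]],
  [[0,0,0],[0,0,0]],
])

```text
time_s: 60.55
tool_pos: [0.4465, 0.0313, 0.1061]
tool_rot: [-89.9, 0.1, 5.1]
force: [0.4, 0.5, 0.1]
grip_width: 0.0523
```

```bash
python3 - <<'E'
from h import *
p,R,im=snap('w47'); incase()
print(proj('wrist',[p[0],p[1],.0725],(p,R)))
plan([.4467,.0318,.063],5)
E
```

```text
t 60.55 [0.4465, 0.0313, 0.1061] [-89.95, 0.06, 5.08] [0.4, 0.5, 0.1] 0.0523
case x,y mm, z [-60.1  -1.2 106.6] F [-0.2  0.5  0.9] t 60.6
[278.68216283 247.76830904]
pos [0.4471 0.0308 0.1066] rot [-89.96  -0.     5.02] turn [-0.04  0.02  0.  ] shift_tool_mm_nowframe [-0.3 43.6  1. ] rows>= 1
[[[-0.3, 43.6, 1.0], [-0.04, 0.02, 0.0]]]
```

View pics/w47z.png

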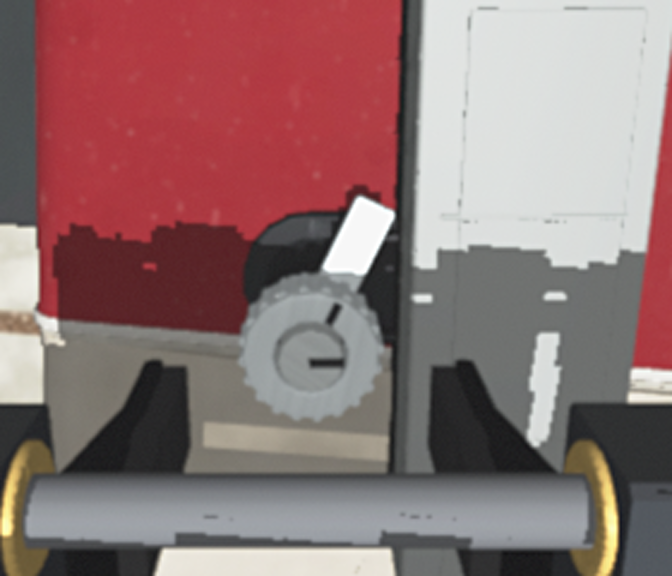

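carry_out([
  [[0.4,18,-0.3],[0,0,0]],
  [[0,15,0],[0,0,0]],
  [[0,9,0],[0,0,0]],
  [[0,0,0],[0,0,0]],
  [[0,0,0],[0,0,0]],
])

```text
time_s: 61.1
tool_pos: [0.4478, 0.0298, 0.0649]
tool_rot: [-90.0, -0.0, 5.0]
force: [0.4, 0.5, -0.2]
grip_width: 0.0521
```

carry_out([
  [[0,0,0],[0,0,0]],
  [[0,0,0],[0,0,0]],
  [[0,0,0],[0,0,0]],
  [[0,0,0],[0,0,0]],
  [[0,0,0],[0,0,0]],
], jaw=0.25, squeeze=40)

```text
time_s: 61.6
tool_pos: [0.4472, 0.0297, 0.0647]
tool_rot: [-90.0, 0.0, 5.0]
force: [-2.9, -0.6, 5.3]
grip_width: 0.0341
```

carry_out([
  [[0,0,1.5],[0,0,0]],
  [[0,0,0],[0,5,0]],
  [[0,0,0],[0,8,0]],
  [[0,0,0],[0,8,0]],
  [[0,0,0],[0,8,0]],
  [[0,0,0],[0,0,0]],
])

```text
time_s: 62.2
tool_pos: [0.4477, 0.0297, 0.0647]
tool_rot: [-90.1, -0.1, -24.1]
force: [-1.1, -5.5, 3.7]
grip_width: 0.0342
```

```bash
python3 - <<'E'
from h import *
p,R,im=snap('w48'); print(tool()[2]['wrist_torque'])
E
```

```text
t 62.2 [0.4477, 0.0297, 0.0647] [-90.1, -0.1, -24.09] [-1.1, -5.5, 3.7] 0.0342
[-1.2184697   0.08171623 -0.07999546]
```

View pics/w48z.png

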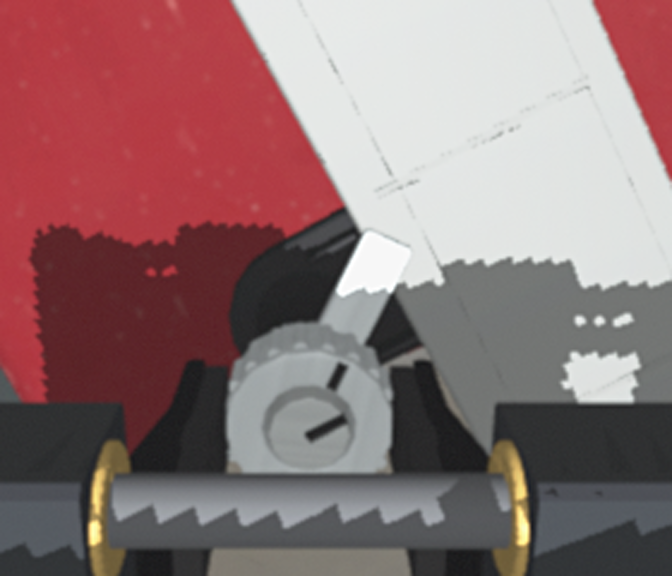

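carry_out([
  [[0,0,0],[0,8,0]],
  [[0,0,0],[0,8,0]],
  [[0,0,0],[0,8,0]],
  [[0,0,0],[0,8,0]],
  [[0,0,0],[0,8,0]],
  [[0,0,0],[0,0,0]],
])

```text
time_s: 62.85
tool_pos: [0.4493, 0.0296, 0.0648]
tool_rot: [-89.8, -0.2, -64.0]
force: [3.8, -6.2, 0.2]
grip_width: 0.0346
```

carry_out([
  [[0,0,0],[0,4,0]],
  [[0,0,0],[0,3,0]],
  [[0,0,0],[0,3,0]],
  [[0,0,0],[0,0,0]],
])

```text
time_s: 63.25
tool_pos: [0.4506, 0.0296, 0.065]
tool_rot: [-89.6, -0.2, -73.8]
force: [7.8, -6.2, -3.8]
grip_width: 0.0344
```

```bash
python3 - <<'E'
from h import *
p,R,im=snap('w49'); print(tool()[2]['wrist_torque'])
E
```

```text
t 63.25 [0.4506, 0.0296, 0.065] [-89.62, -0.25, -73.79] [7.8, -6.2, -3.8] 0.0344
[-1.39719142 -1.62198591  0.43483413]
```

View pics/w49z.png

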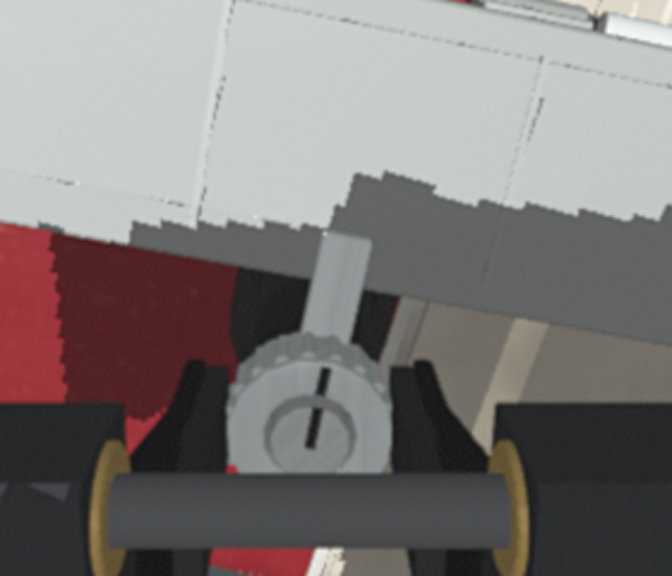

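carry_out([
  [[0,0,0],[0,3,0]],
  [[0,0,0],[0,3,0]],
  [[0,0,0],[0,0,0]],
])

```text
time_s: 63.6
tool_pos: [0.451, 0.0293, 0.0652]
tool_rot: [-89.6, -0.2, -79.8]
force: [7.2, -6.7, -3.9]
grip_width: 0.0347
```

```bash
python3 - <<'E'
from h import *
p,R,im=snap('w50'); print(tool()[2]['wrist_torque'])
E
```

```text
t 63.6 [0.451, 0.0293, 0.0652] [-89.56, -0.24, -79.77] [7.2, -6.7, -3.9] 0.0347
[-1.52253874 -1.76105501  0.67019508]
```

At the stop (torque up to 0.67 N m). Turn back 3° to unload, open, lift.

carry_out([
  [[0,0,0],[0,0,0]],
  [[0,0,0],[0,0,0]],
  [[0,0,0],[0,0,0]],
  [[0,0,0],[0,0,0]],
  [[0,-15,0],[0,0,0]],
  [[0,-30,0],[0,0,0]],
  [[0,-40,0],[0,0,0]],
  [[0,-40,-25],[0,0,0]],
  [[0,-20,-30],[0,0,0]],
  [[0,0,0],[0,0,0]],
  [[0,0,0],[0,0,0]],
], jaw=0.65)

```text
time_s: 64.75
tool_pos: [0.3932, 0.0218, 0.2095]
tool_rot: [-89.9, -0.1, -80.0]
force: [0.4, 0.9, -0.0]
grip_width: 0.0565
```

```bash
python3 - <<'E'
from h import *
p,R,im=snap('w51',(0,260,150,430)); save('side','s51')
E
```

```text
t 64.75 [0.3932, 0.0218, 0.2095] [-89.92, -0.09, -80.0] [0.4, 0.9, -0.0] 0.0565
```

View pics/w51z.png

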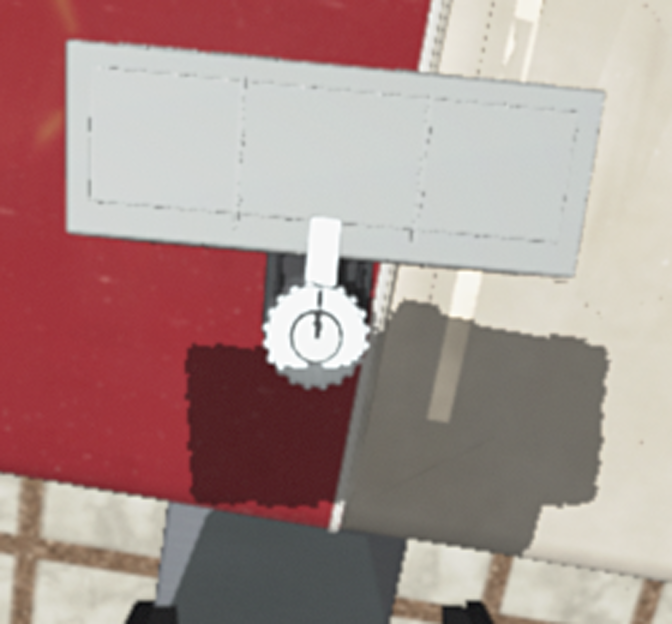

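View pics/s51.png

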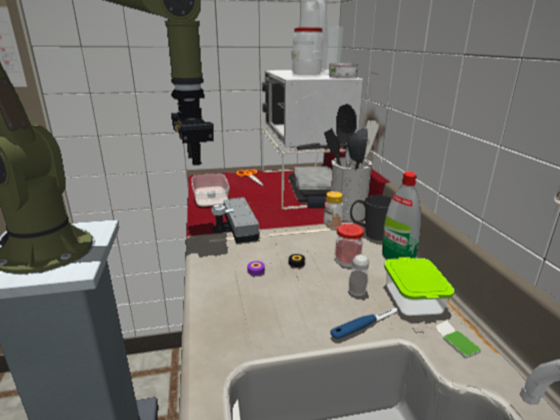

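```bash
python3 - <<'E'
from h import *
print(env.get_obs()['force'], env.get_obs()['joint_velocities'].round(2)); print(env.sign_off())
E
```

```text
[-0.77560946  0.67875399 -1.02352342] [-0.07  1.11  0.02 -0.05 -0.01  0.22 -0.04]
the job is handed in; nothing more can be done
None
```

The sharpener is refitted and I handed the job in at about 65 s of the 210 s allowed. No verdict came back.

- **Wheels and caps:** All three white wheels went on shafts 1, 2 and 3. I pressed a cap down on each until it stopped hard: the force rose to 25–30 N and the fingertips were 28.7–29.4 mm up. That puts the cap underside at about 25.5 mm, against 26 mm for fully home.
- **Spare cap:** The fourth cap is in the clear tub, confirmed in the wrist picture and visible in the last side picture.
- **Cover:** I pushed it over and pressed it shut. It stopped with its top at 53.2 mm under 19 N, against 53 mm closed.
- **Collar:** I turned it clockwise to its stop. The last wrist picture shows the two dark lines meeting and the tongue lying across the cover.
- **Bystanders:** The last side picture shows the jam jar, salt shaker, spice jar and the black and purple look-alikes still in their places. The gripper was clear of everything at hand-in.

One check disagreed. When I picked up the spare cap with the gripper turned sideways, the wrist camera put it 4 to 7 mm away from the earlier measurements. I lined up by the fingertips in the picture instead, and the grasp held. No measurement after hand-in was possible, so cap seating rests on the stop heights and the cover closing fully.

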